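Crate the stain bottles

TASK

Pack all the amber stain bottles into the grey crate, one to a cell, standing upright and fully down: first swing the red clamp lever well open to free the bottle in the green shaker block and crate that one and every bottle standing loose on the bench, in any order. Half the crate's cells already hold a short jar hidden under the sprung dust plate, so feel for the free ones: a plate that sinks to the bottom is a free cell, one that soon stops hard is taken. When the bottles are packed leave the clamp lever swung fully shut again, and do not disturb the hammer, screwdriver and spool.

Things in the scene. Friction and masses are not known exactly. Their poses are not given: they have to be found in the camera images.
- crate: grey-blue carrying crate, fixed to the bench, 188 (its x) by 248 (its y) by 90 mm high; origin under its centre. Twelve square cells, 52 mm wide inside, 8 mm walls between: centres at x = -60, 0 and +60 mm, y = -90, -30, +30 and +90 mm. Inner floor 8 mm up. Six cells, different each time, hold a hidden wax jar 48 mm tall; six are free.
- crate_rim (a point): centre of the crate's top, level with the rim, 90 mm up. Each cell is closed by its own square aluminium dust plate, 4 mm thick, top 88 mm up, on a soft spring (0.6 to 1.3 N). Over a jar the plate stops hard after sinking 28 mm (its top 60 mm above the bench). A plate comes up again when let go.
- crate_floor (a point): centre of the crate's inner floor, 8 mm up. In a free cell the plate sinks 76 mm to the floor (its top 12 mm above the bench) and a bottle's own weight keeps it down: a bottle fully home has its foot 12 mm above the bench, its cap standing out 37 mm above the rim.
- block: green shaker block with a square pocket, fixed to the bench, 85 by 85 by 35 mm high; origin on the bench under the pocket's centre; pocket 51 mm square, its floor 12 mm up. A steel post 20 mm across, 132 mm high, stands 65 mm from the origin along the block's +y and carries the red clamp lever.
- clamp (a joint): red clamp lever on the post (rad): 0 = shut, pointing along the block's -y over the bottle's cap; grows as it opens, clockwise seen from above, up to 1.75 (along the block's -x at 1.57). Stays where it is left (friction 0.06 N m). Bar 20 mm wide, 132 to 140 mm above the bench, 119 mm long from the pivot axis.
- clamp_knob (a point): centre of the lever's black upright knob, 18 mm across, 40 mm tall (140 to 180 mm above the bench), 108 mm from the pivot axis
- clamp_pivot (a point): point on the lever's upright pivot axis, at the height of the knob's centre
- bottle_c_mid (a point): amber bottle, 115 mm tall: body 42 mm across up to 66 mm, shoulder tapering in to 85 mm, white cap 26 mm across from 85 to 115 mm up (grasp it there); 0.22 kg, thick heavy base; the point is its centre, 57.5 mm above its foot, z towards the cap. This one stands in the block's pocket at the start, its foot 12 mm above the bench, held down by the clamp lever.
- hammer: hammer lying beyond the crate, a bystander; origin under its middle
- screwdriver: yellow screwdriver lying to the left of the green block, a bystander; origin under its middle
- spool: blue empty thread spool, 44 mm across, 45 mm high, standing on the bench, a bystander; origin under its centre
- bottle_0_mid (a point): amber bottle, 115 mm tall: body 42 mm across up to 66 mm, shoulder tapering in to 85 mm, white cap 26 mm across from 85 to 115 mm up (grasp it there); 0.22 kg, thick heavy base; the point is its centre, 57.5 mm above its foot, z towards the cap. This one stands loose on the bench; three to five such are there.
- bottle_1_mid (a point): amber bottle, 115 mm tall: body 42 mm across up to 66 mm, shoulder tapering in to 85 mm, white cap 26 mm across from 85 to 115 mm up (grasp it there); 0.22 kg, thick heavy base; the point is its centre, 57.5 mm above its foot, z towards the cap. This one stands loose on the bench; three to five such are there.
- bottle_2_mid (a point): amber bottle, 115 mm tall: body 42 mm across up to 66 mm, shoulder tapering in to 85 mm, white cap 26 mm across from 85 to 115 mm up (grasp it there); 0.22 kg, thick heavy base; the point is its centre, 57.5 mm above its foot, z towards the cap. This one stands loose on the bench; three to five such are there.
- bottle_3_mid (a point): amber bottle, 115 mm tall: body 42 mm across up to 66 mm, shoulder tapering in to 85 mm, white cap 26 mm across from 85 to 115 mm up (grasp it there); 0.22 kg, thick heavy base; the point is its centre, 57.5 mm above its foot, z towards the cap. This one stands loose on the bench; three to five such are there.
- bottle_4_mid (a point): amber bottle, 115 mm tall: body 42 mm across up to 66 mm, shoulder tapering in to 85 mm, white cap 26 mm across from 85 to 115 mm up (grasp it there); 0.22 kg, thick heavy base; the point is its centre, 57.5 mm above its foot, z towards the cap. This one stands loose on the bench; three to five such are there.

How it is judged:
By the outcome, as a careful person would: the job done as asked, in the order asked, and still so for the second after the job is handed in, with the robot touching nothing.
Of bottle_0, bottle_1, bottle_2, bottle_3, bottle_4 only 3 to 5 are there at a start; the rules pass over those that are not, and their reading is None.
At some moment in a run one of bottle_0, bottle_1, bottle_2, bottle_3, bottle_4 may be knocked a few centimetres aside while the robot is not near it.
It also fails if it takes over 210 s, if anything falls off the work surface, if the arm or the gripper's body presses on something with over 40 N, if the wrist force passes 120 N, or if a joint passes its speed limit or range.

ROBOT

A 6-joint arm with a two-finger parallel gripper is mounted at the origin on the work surface. World frame = base frame: x ahead of the robot, y to its left, z up, the work surface at z = 0. Lengths are in mm, angles in rad, forces in N, time in s.
With the tool pointing down it reaches from about 325 to 900 mm from the base axis. Payload 3.5 kg.
Tool frame: the origin (TCP) lies midway between the tips of the shut fingers; the grasp point (between the pads) lies 19 mm behind it; z points along the fingers, y is the line along which they close (so a half turn about z gives the same grasp; the last joint's range is limited). The gripper opens to 85 mm and grips with 20 to 120 N. Pads are 22 mm wide; open, the fingers measure 114 mm over their backs; the gripper's body (76 mm by 85 mm) begins 54 mm behind the grasp point. The pads swing forward as they close: fully open they stand 13 mm farther back than shut.
Start: joints at [1.045, 0.276, -0.026, 1.268, 0, 1.467], TCP at [256.453, 569.959, 231.313] pointing down, gripper open.
Joint ranges: [-3.12, 3.12], [-0.85, 1.88], [-1.08, 1.24], [-1.95, 2.15], [-1.57, 1.53], [-3.14, 3.14]. Speed limits (rad/s): [2.57, 2.57, 3.14, 3.14, 3.14, 3.14].

INTERFACE

Orientations are given as a unit quaternion [w, x, y, z].
In Python, from cell import sensors, viewer, job_done gives the robot as it stands. The module is installed in compiled form; this text tells all that it offers.
- The arm moves only by the tool apply_moves, never from a script. Its argument "steps" is a list of rows, each an object with "hand": the gripper's target within -1 to 1 (fully open at 1, half-way at 0, shut at -1); "dp": the shift along the tool's x, y, z in mm, a list of three; "angular": the turn, a rotation vector about the tool's x, y, z in degrees, a list of three. A call has 1 to 8 rows; each row is the pose to reach, as a shift and turn from the pose commanded when the call began, along the tool's axes at that moment; what a row does not reach only later rows make up. A row lasts 1/12 s, in which the tool goes at most 41.7 mm and 7.16 degrees, less where a joint would pass 70% of its speed; a pose out of reach is approached as far as the arm can. A call with a gripper value outside its range is refused whole. The fingers move at their own pace and stop on an object; "newtons" is the grip in N (left out, the last holds). Time passes only in rows, so rows that repeat a pose let the fingers close. It gives the time, the measured TCP pose, the force, the opening and the grip force at its end, in the units of the state.
- sensors.observe(): the state, without advancing time (a new reading comes with each control period).
- viewer.snapshot(name): name is "scene" or "top"; returns a dict with "pixels" (480x640x3 uint8, blue, green, red), "range_z" (480x640 float32, mm along the optical axis (not along the pixel's ray), 0 where there is no reading), "K" (3x3 intrinsics, pixels), "distortion" ([k1, k2, p1, p2, k3] as OpenCV has them; the pictures are not rectified), "position" and "attitude" of the camera in the world. Camera axes: x right, y down, z forward; pixel columns grow to the right and rows downward; lengths in mm; the calibration is good to about 2 mm. A picture is of the moment at which its call begins.
- job_done(): hands the job in; it is judged then, once.
The state is a dict: "time": time; "joints": joint angles; "qd": joint speeds; "tau": joint torques, N m; "eef_pos": TCP position; "orientation": TCP orientation; "force": force on the tool from outside, world axes, zero at the start; "moment": the same for the moment, N m; "gripper_width": finger opening in mm; "grasp_force": force on a finger pad.
Only numpy, scipy, OpenCV 4.12 (cv2) and the standard library are available. Lean on these libraries where they do the work, as an engineer would, in place of code of your own. Each camera call takes 0.05 s, during which the arm holds its last target. There are 200 camera calls.

## Working session

There is one attempt and no reset: what is moved stays moved. The work goes in short steps, Python scripts to look and compute and a tool call to move; the robot and the scene stay as the last step left them, time stands still between calls to the robot, and variables do not carry over. Pictures are saved under pics/ and viewed, at most 14 in all, crops included, and the job is handed in when it is done.

Besides the shell and the picture viewer there is one more tool, called after ">>>" as name(argument=value, ...) on one line, values as JSON. apply_moves: Moves the arm, as the interface text tells. Its arguments: {"type":"object","properties":{"steps":{"type":"array"},"newtons":{"type":"number"}},"required":["steps"]}

```bash
mkdir -p pics; cat > h.py <<'E'
import numpy as np, cv2
from scipy.spatial.transform import Rotation as R
from cell import sensors, viewer, job_done
def rot(q): return R.from_quat([q[1],q[2],q[3],q[0]]).as_matrix()
def snap(n,save=None):
    s=viewer.snapshot(n); s['img']=np.array(s['pixels']); s['z']=np.array(s['range_z'])
    if save: cv2.imwrite('pics/'+save,s['img'])
    return s
def rays(s,uv):
    uv=np.asarray(uv,float).reshape(-1,1,2)
    n=cv2.undistortPoints(uv,np.array(s['K'],float),np.array(s['distortion'],float))[:,0]
    d=np.c_[n,np.ones(len(n))]@rot(s['attitude']).T
    return np.array(s['position'],float),d
def onplane(s,uv,h):
    p,d=rays(s,uv); return p+d*((h-p[2])/d[:,2])[:,None]
def cloud(s):
    v,u=np.mgrid[:480,:640]; p,d=rays(s,np.c_[u.ravel(),v.ravel()])
    return (p+d*s['z'].ravel()[:,None]).reshape(480,640,3)
E
python3 - <<'E'
from h import *
for n in ('scene','top'):
    s=snap(n,n+'0.png'); print(n,s['position'],s['attitude'],np.array(s['K']).tolist(),s['distortion'])
    np.savez(n+'0.npz',**{k:np.array(s[k]) for k in('img','z','K','distortion','position','attitude')})
print(sensors.observe())
E
```

```text
scene [1176.36779259  421.24531555 1051.61487638] [-0.15207527  0.47608807  0.82203418 -0.27289755] [[584.2174444935714, 0.0, 313.2577352411634], [0.0, 584.2174444935714, 238.45515930187761], [0.0, 0.0, 1.0]] [-0.08368088  0.          0.          0.          0.        ]
top [ 444.08358697   80.8877623  1138.29738819] [ 0.05084516 -0.69899027  0.71192674 -0.04458358] [[548.2084365692482, 0.0, 328.14507202990217], [0.0, 548.2084365692482, 235.98708865631417], [0.0, 0.0, 1.0]] [-0.0037378  0.         0.         0.         0.       ]
{'time': 0.1, 'joints': array([ 1.04459857e+00,  2.77049283e-01, -2.77693557e-02,  1.26800829e+00,
       -4.12003994e-05,  1.46740055e+00]), 'qd': array([-0.00158038, -0.00205078,  0.0026108 , -0.00022341, -0.00128565,
       -0.00024479]), 'tau': array([ 1.42999061e-04, -4.46707106e+01,  2.96128786e+01,  8.45627248e-03,
       -1.18067564e-04,  8.97843080e-06]), 'eef_pos': array([256.10104905, 569.32799134, 230.26420916]), 'orientation': array([-2.94773456e-04,  2.09829777e-01,  9.77737405e-01, -9.71788439e-04]), 'force': array([ 0.01335859, -0.08684043,  0.27208356]), 'moment': array([0.00648529, 0.05571497, 0.0258334 ]), 'grasp_force': 0.0, 'gripper_width': 85.41860597904316}
```

View pics/scene0.png

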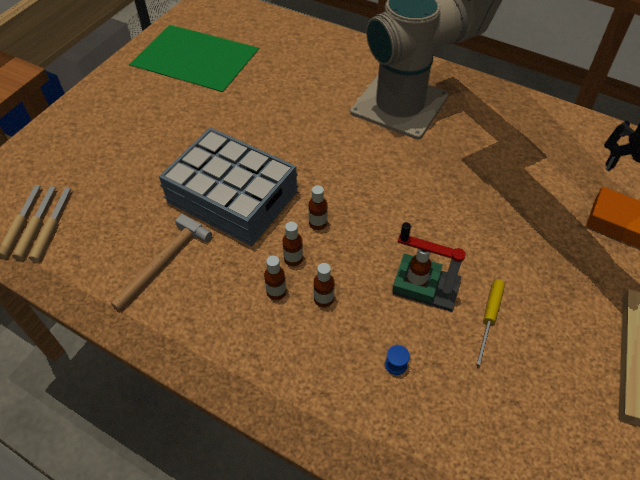

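View pics/top0.png

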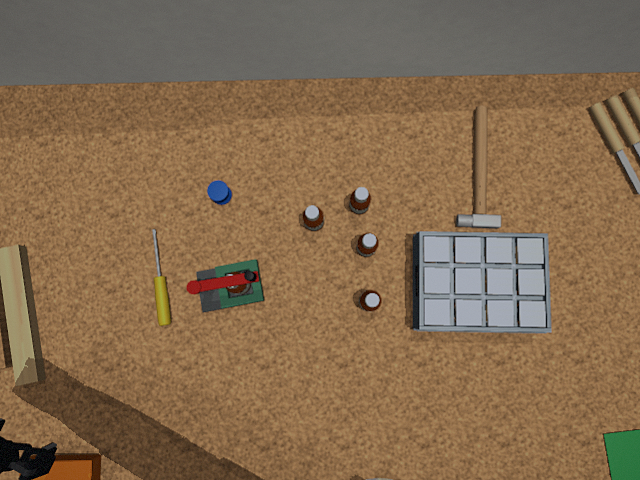

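```bash
cat >> h.py <<'E'
def load(n):
    f=np.load(n); return {k:f[k] for k in f.files}
def blobs(m,amin):
    n,l,st,c=cv2.connectedComponentsWithStats(m.astype(np.uint8)); 
    return [(c[i],st[i,4],l==i) for i in range(1,n) if st[i,4]>=amin]
def find(s):
    P=s['P']=cloud(s) ; hsv=cv2.cvtColor(s['img'],cv2.COLOR_BGR2HSV).astype(int); H,S,V=[hsv[...,i] for i in range(3)]
    s['hsv']=hsv; o={}
    X,Y,Z=P[...,0],P[...,1],P[...,2]
    o['caps']=[(onplane(s,c,115)[0][:2].round(1),a) for c,a,m in blobs((S<60)&(V>110)&(Z>95)&(Z<140)&(X>200),30)]
    return o
E
python3 - <<'E'
from h import *
for n in ('top','scene'):
    s=load(n+'0.npz'); o=find(s); P=s['P']; H,S,V=[s['hsv'][...,i] for i in range(3)]
    X,Y,Z=P[...,0],P[...,1],P[...,2]
    print(n,'caps',o['caps'])
    pl=blobs((S<70)&(V>110)&(abs(Z-88)<12),150)
    print('plates',[(onplane(s,c,88)[0][:2].round(1),a) for c,a,m in pl])
    red=((H<6)|(H>174))&(S>180)&(V>90)&(Z>110)
    for c,a,m in blobs(red,40):
        v,u=np.nonzero(m); q=onplane(s,np.c_[u,v],140)[:,:2]; r=cv2.minAreaRect(q.astype(np.float32)); print('red',a,np.median(Z[m]),r)
    for c,a,m in blobs((V<60)&(Z>145)&(Z<200)&(X>250)&(Y<400),15):
        t=m&(Z>172); print('knob',a,c,onplane(s,c,178)[0],'top', P[t].mean(0) if t.any() else 0,P[m].mean(0))
    g=blobs((H>55)&(H<95)&(S>60)&(Z>22)&(Z<60),100)
    for c,a,m in g:
        v,u=np.nonzero(m); q=onplane(s,np.c_[u,v],35)[:,:2]; print('block',a,cv2.minAreaRect(q.astype(np.float32)))
E
```

```text
top caps [(array([664.3,  23.9]), np.int32(145)), (array([630.6, 118.9]), np.int32(146)), (array([574.5,  11.5]), np.int32(150)), (array([463.2,   9.5]), np.int32(153))]
plates [(array([ 490.7, -199.8]), np.int32(10458)), (array([ 552.2, -298.5]), np.int32(635))]
red 641 140.55750852676908 ((497.13592529296875, 290.2259216308594), (23.300844192504883, 115.14840698242188), 7.810710430145264)
knob 92 [249.7826087  275.51086957] [507.33892006 226.8725794  178.        ] top [508.24558225 227.82749044 179.53870618] [507.4165537  227.06432297 176.59591496]
block 381 ((532.6781005859375, 275.66021728515625), (24.28104019165039, 85.95567321777344), 6.65867805480957)
block 559 ((479.5472412109375, 266.4942626953125), (38.678829193115234, 85.5482177734375), 9.675536155700684)
scene caps [(array([466.6,  10.3]), np.int32(82)), (array([578.4,  12.8]), np.int32(94)), (array([668.1,  25.1]), np.int32(103)), (array([634.1, 120.2]), np.int32(108))]
plates [(array([ 436.3, -292.4]), np.int32(288)), (array([ 438.4, -233.2]), np.int32(299)), (array([ 495.9, -294.6]), np.int32(311)), (array([ 440.8, -173.1]), np.int32(322)), (array([ 497.6, -235.1]), np.int32(329)), (array([ 442.2, -113.2]), np.int32(339)), (array([ 556.1, -296.7]), np.int32(336)), (array([ 499.8, -175.4]), np.int32(350)), (array([ 557.5, -237.6]), np.int32(342)), (array([ 502. , -115.5]), np.int32(366)), (array([ 559.4, -177.7]), np.int32(378)), (array([ 562. , -117.6]), np.int32(393))]
red 461 139.31675540840217 ((501.2164306640625, 293.88134765625), (24.90048599243164, 109.5321044921875), 12.257994651794434)
knob 135 [405.15555556 230.80740741] [522.24237522 232.40998798 178.        ] top [512.46826532 229.50657775 177.98678334] [514.60022908 230.20117938 167.70280829]
block 895 ((509.86346435546875, 272.7592468261719), (93.25853729248047, 83.42605590820312), 9.942502975463867)
```

>>> apply_moves(steps=[{"hand":0,"dp":[0,0,0],"angular":[0,0,-7]},{"hand":0,"dp":[0,0,0],"angular":[0,0,-14]},{"hand":0,"dp":[0,0,0],"angular":[0,0,-21]},{"hand":0,"dp":[0,0,0],"angular":[0,0,-24.2]},{"hand":0,"dp":[0,0,0],"angular":[0,0,-24.2]}], newtons=30)

```text
time: 0.52
eef_pos: [256.2, 569.6, 230.6]
orientation: [-0.0, -0.0, 1.0, -0.001]
force: [0.3, -1.2, 0.8]
gripper_width: 43.0
grasp_force: 0.0
```

>>> apply_moves(steps=[{"hand":0,"dp":[-35,-45,0],"angular":[0,0,0]},{"hand":0,"dp":[-70,-90,0],"angular":[0,0,0]},{"hand":0,"dp":[-100,-130,0],"angular":[0,0,0]},{"hand":0,"dp":[-130,-170,0],"angular":[0,0,0]},{"hand":0,"dp":[-130,-170,0],"angular":[0,0,0]},{"hand":0,"dp":[-130,-170,0],"angular":[0,0,0]}])

```text
time: 1.02
eef_pos: [389.2, 395.3, 231.0]
orientation: [0.001, 0.004, 1.0, -0.001]
force: [-0.1, 0.9, 0.6]
gripper_width: 42.5
grasp_force: 0.0
```

```bash
python3 - <<'E'
from h import *
print(sensors.observe()['eef_pos'],sensors.observe()['orientation'],sensors.observe()['joints'],sensors.observe()['gripper_width'])
for n in ('top','scene'):
    s=load(n+'0.npz'); find(s); P=s['P']; H,S,V=[s['hsv'][...,i] for i in range(3)]
    X,Y,Z=P[...,0],P[...,1],P[...,2]
    w=(S<70)&(V>110)
    print(n,[(onplane(s,c,115)[0][:2].round(1),P[m].mean(0)[:2].round(1),a) for c,a,m in blobs(w&(Z>111)&(Z<122)&(X>200),20)])
    g=cv2.cvtColor(s['img'],cv2.COLOR_BGR2GRAY)
    m=blobs((abs(Z-90)<14)&(Y<-40)&(X>300)&(Y>-400)&(X<650),2000)
    for c,a,k in m:
        v,u=np.nonzero(k); q=onplane(s,np.c_[u,v],90)[:,:2]; print('crate top',a,cv2.minAreaRect(q.astype(np.float32)))
    pl=blobs(w&(V>V[m[0][2]].mean()+5)&(abs(Z-88)<12)if m else w,150)
    print([(onplane(s,c,88)[0][:2].round(1),a) for c,a,m in pl])
E
```

```text
[389.21229235 395.30562325 231.01194626] [ 5.07007579e-04  4.02192865e-03  9.99990806e-01 -1.39852130e-03] [ 0.67811899  0.15340429 -0.1806188   1.23774954 -0.00281043  0.68616425] 42.49887924786538
top [(array([664.7,  23.6]), array([664.7,  23.6]), np.int32(136)), (array([631.3, 118.8]), array([631.3, 118.8]), np.int32(135)), (array([575.1,  11.3]), array([575. ,  11.3]), np.int32(144)), (array([463.4,   9. ]), array([463.4,   9. ]), np.int32(145))]
crate top 11933 ((496.0462951660156, -204.9477081298828), (252.22474670410156, 188.02687072753906), 87.91700744628906)
[(array([ 558.4, -119.1]), np.int32(572)), (array([ 555.5, -179.1]), np.int32(590)), (array([ 554.1, -238. ]), np.int32(576)), (array([ 551.4, -298.1]), np.int32(573)), (array([ 497.9, -117.1]), np.int32(604)), (array([ 496. , -176.2]), np.int32(595)), (array([ 493.7, -236.4]), np.int32(594)), (array([ 492., -296.]), np.int32(580)), (array([ 437.9, -114.8]), np.int32(604)), (array([ 436.3, -174.5]), np.int32(604)), (array([ 434.2, -234.5]), np.int32(611)), (array([ 431.9, -293.8]), np.int32(596))]
scene [(array([466.6, 
[... 155 characters left out ...]
 np.int32(100)), (array([634.1, 120.3]), array([633.6, 120. ]), np.int32(104))]
crate top 6323 ((503.57666015625, -200.19705200195312), (257.7535705566406, 197.24771118164062), 87.86622619628906)
[(array([ 436.7, -292.4]), np.int32(270)), (array([ 438.3, -233. ]), np.int32(296)), (array([ 496. , -294.1]), np.int32(291)), (array([ 440.3, -173.2]), np.int32(314)), (array([ 498.3, -235.3]), np.int32(316)), (array([ 442.3, -112.9]), np.int32(325)), (array([ 556. , -296.7]), np.int32(314)), (array([ 500.3, -175.1]), np.int32(332)), (array([ 557.7, -237.6]), np.int32(337)), (array([ 502.3, -114.9]), np.int32(356)), (array([ 559.5, -177.2]), np.int32(358)), (array([ 561.8, -117.1]), np.int32(381))]
```

>>> apply_moves(steps=[{"hand":0,"dp":[-30,-42,0],"angular":[0,0,0]},{"hand":0,"dp":[-60,-84,0],"angular":[0,0,0]},{"hand":0,"dp":[-90,-126,0],"angular":[0,0,0]},{"hand":0,"dp":[-121,-168,0],"angular":[0,0,0]},{"hand":0,"dp":[-121,-168,0],"angular":[0,0,0]},{"hand":0,"dp":[-121,-168,0],"angular":[0,0,0]},{"hand":0,"dp":[-121,-168,0],"angular":[0,0,0]},{"hand":0,"dp":[-121,-168,0],"angular":[0,0,0]}])

```text
time: 1.68
eef_pos: [506.9, 232.0, 231.0]
orientation: [-0.001, 0.001, 1.0, 0.0]
force: [0.2, -0.2, 0.4]
gripper_width: 42.3
grasp_force: 0.0
```

>>> apply_moves(steps=[{"hand":0,"dp":[-3.3,-3.4,0],"angular":[0,0,0]},{"hand":0,"dp":[-3.3,-3.4,25],"angular":[0,0,0]},{"hand":0,"dp":[-3.3,-3.4,50],"angular":[0,0,0]},{"hand":0,"dp":[-3.3,-3.4,70],"angular":[0,0,0]},{"hand":0,"dp":[-3.3,-3.4,82],"angular":[0,0,0]},{"hand":0,"dp":[-3.3,-3.4,82],"angular":[0,0,0]},{"hand":0,"dp":[-3.3,-3.4,82],"angular":[0,0,0]}])

```text
time: 2.27
eef_pos: [509.9, 229.1, 149.1]
orientation: [-0.001, -0.0, 1.0, -0.0]
force: [1.2, 0.5, 0.3]
gripper_width: 42.7
grasp_force: 0.0
```

>>> apply_moves(steps=[{"hand":-1,"dp":[0,0,0],"angular":[0,0,0]},{"hand":-1,"dp":[0,0,0],"angular":[0,0,0]},{"hand":-1,"dp":[0,0,0],"angular":[0,0,0]},{"hand":-1,"dp":[0,0,0],"angular":[0,0,0]},{"hand":-1,"dp":[0,0,0],"angular":[0,0,0]}], newtons=25)

```text
time: 2.68
eef_pos: [512.0, 228.5, 151.1]
orientation: [0.002, 0.0, 1.0, 0.0]
force: [-0.1, -1.9, 6.0]
gripper_width: 17.1
grasp_force: 25.6
```

>>> apply_moves(steps=[{"hand":-1,"dp":[21.6,-1.4,-3],"angular":[0,0,0]},{"hand":-1,"dp":[43.1,1.5,-3],"angular":[0,0,0]},{"hand":-1,"dp":[63.6,8.5,-3],"angular":[0,0,0]},{"hand":-1,"dp":[82.2,19.5,-3],"angular":[0,0,0]},{"hand":-1,"dp":[98.3,34.1,-3],"angular":[0,0,0]},{"hand":-1,"dp":[111.2,51.5,-3],"angular":[0,0,0]},{"hand":-1,"dp":[120.4,71.1,-3],"angular":[0,0,0]},{"hand":-1,"dp":[125.5,92.1,-3],"angular":[0,0,0]}])

```text
time: 3.35
eef_pos: [379.5, 318.1, 151.3]
orientation: [-0.005, 0.001, 1.0, -0.003]
force: [-5.3, -4.6, 3.0]
gripper_width: 17.2
grasp_force: 27.4
```

>>> apply_moves(steps=[{"hand":-1,"dp":[0,2,0],"angular":[0,0,0]},{"hand":-1,"dp":[0,2,0],"angular":[0,0,0]},{"hand":-1,"dp":[0,2,0],"angular":[0,0,0]}])

```text
time: 3.6
eef_pos: [379.1, 321.8, 151.3]
orientation: [-0.006, -0.001, 1.0, -0.001]
force: [-11.6, -1.2, 7.0]
gripper_width: 17.0
grasp_force: 27.7
```

>>> apply_moves(steps=[{"hand":0,"dp":[0,0,0],"angular":[0,0,0]},{"hand":0,"dp":[0,0,0],"angular":[0,0,0]},{"hand":0,"dp":[0,0,-25],"angular":[0,0,0]},{"hand":0,"dp":[0,0,-55],"angular":[0,0,0]},{"hand":0,"dp":[0,0,-90],"angular":[0,0,0]},{"hand":0,"dp":[40,-40,-90],"angular":[0,0,0]},{"hand":0,"dp":[60,-60,-90],"angular":[0,0,0]},{"hand":0,"dp":[60,-60,-90],"angular":[0,0,0]}])

```text
time: 4.27
eef_pos: [319.3, 258.4, 241.4]
orientation: [-0.003, 0.001, 1.0, -0.002]
force: [-0.6, 1.0, -0.8]
gripper_width: 42.5
grasp_force: 0.0
```

```bash
python3 - <<'E'
from h import *
print(sensors.observe()['eef_pos'])
for n in ('top','scene'):
    s=snap(n,n+'1.png'); find(s); P=s['P']; H,S,V=[s['hsv'][...,i] for i in range(3)]
    X,Y,Z=P[...,0],P[...,1],P[...,2]
    w=(S<70)&(V>110)
    print(n,[(onplane(s,c,h)[0][:2].round(1),a) for h,z in((115,(110,121)),(127,(121,135))) for c,a,m in blobs(w&(Z>z[0])&(Z<z[1])&(X>200)&(Y>-50)&(Y<310),25)])
    for c,a,m in blobs(((H<6)|(H>174))&(S>180)&(V>90)&(Z>110),40):
        v,u=np.nonzero(m); q=onplane(s,np.c_[u,v],140)[:,:2]; print('red',a,cv2.minAreaRect(q.astype(np.float32)))
cv2.imwrite('pics/c1.png',cv2.resize(s['img'][150:400,220:540],None,fx=2,fy=2))
E
```

```text
[319.28937607 258.43693385 241.38227693]
top [(array([664.6,  23.7]), np.int32(135)), (array([631.2, 118.8]), np.int32(138)), (array([574.9,  11.2]), np.int32(143)), (array([463.3,   9.1]), np.int32(149)), (array([502.6, 271. ]), np.int32(143))]
red 607 ((448.8047180175781, 331.3802795410156), (109.13465881347656, 24.134666442871094), 5.190567493438721)
scene [(array([466.4,  10.3]), np.int32(82)), (array([578.3,  12.9]), np.int32(93)), (array([668.2,  25.2]), np.int32(105)), (array([634.2, 120.6]), np.int32(108)), (array([505.5, 271.5]), np.int32(106))]
red 376 ((458.1926574707031, 332.4639587402344), (93.64592742919922, 25.419315338134766), 4.740623950958252)
```

View pics/c1.png

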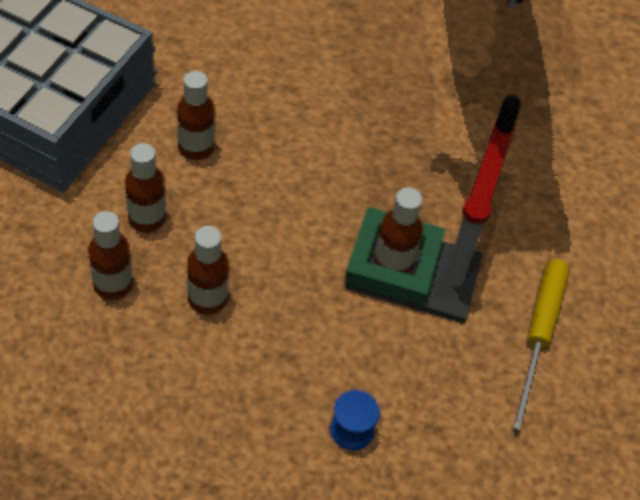

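>>> apply_moves(steps=[{"hand":0,"dp":[-35,3,0],"angular":[0,0,0]},{"hand":0,"dp":[-70,6,0],"angular":[0,0,0]},{"hand":0,"dp":[-105,9,0],"angular":[0,0,0]},{"hand":0,"dp":[-140,11,0],"angular":[0,0,0]},{"hand":0,"dp":[-170,12,0],"angular":[0,0,0]},{"hand":0,"dp":[-184.7,12.8,0],"angular":[0,0,0]},{"hand":0,"dp":[-184.7,12.8,0],"angular":[0,0,0]},{"hand":0,"dp":[-184.7,12.8,20],"angular":[0,0,0]}])

```text
time: 5.03
eef_pos: [514.6, 277.0, 225.7]
orientation: [0.004, 0.001, 1.0, 0.002]
force: [0.4, -0.4, -0.2]
gripper_width: 42.4
grasp_force: 0.0
```

>>> apply_moves(steps=[{"hand":0,"dp":[0,0,0],"angular":[0,0,0]},{"hand":0,"dp":[0,0,0],"angular":[0,0,0]},{"hand":0,"dp":[0,0,30],"angular":[0,0,0]},{"hand":0,"dp":[0,0,60],"angular":[0,0,0]},{"hand":0,"dp":[0,0,90],"angular":[0,0,0]},{"hand":0,"dp":[0,0,112],"angular":[0,0,0]},{"hand":0,"dp":[0,0,123],"angular":[0,0,0]},{"hand":0,"dp":[0,0,123],"angular":[0,0,0]}])

```text
time: 5.7
eef_pos: [507.6, 274.8, 97.2]
orientation: [-0.002, -0.0, 1.0, -0.001]
force: [-0.8, 0.4, -0.3]
gripper_width: 42.7
grasp_force: 0.0
```

>>> apply_moves(steps=[{"hand":-1,"dp":[0,0,0],"angular":[0,0,0]},{"hand":-1,"dp":[0,0,0],"angular":[0,0,0]},{"hand":-1,"dp":[0,0,0],"angular":[0,0,0]},{"hand":-1,"dp":[0,0,0],"angular":[0,0,0]}], newtons=40)

```text
time: 6.03
eef_pos: [510.8, 275.8, 100.8]
orientation: [0.001, 0.0, 1.0, 0.001]
force: [-0.3, -0.1, 1.0]
gripper_width: 24.8
grasp_force: 39.7
```

>>> apply_moves(steps=[{"hand":-1,"dp":[0,0,-15],"angular":[0,0,0]},{"hand":-1,"dp":[0,0,-35],"angular":[0,0,0]},{"hand":-1,"dp":[0,0,-65],"angular":[0,0,0]},{"hand":-1,"dp":[0,0,-100],"angular":[0,0,0]},{"hand":-1,"dp":[0,0,-135],"angular":[0,0,0]},{"hand":-1,"dp":[0,0,-160],"angular":[0,0,0]},{"hand":-1,"dp":[0,0,-160],"angular":[0,0,0]},{"hand":-1,"dp":[0,0,-160],"angular":[0,0,0]}])

```text
time: 6.7
eef_pos: [511.2, 275.9, 261.7]
orientation: [0.002, 0.0, 1.0, 0.001]
force: [-0.4, 0.2, -2.7]
gripper_width: 24.6
grasp_force: 39.8
```

>>> apply_moves(steps=[{"hand":-1,"dp":[0,0,0],"angular":[0,0,0]},{"hand":-1,"dp":[0,0,0],"angular":[0,0,0]},{"hand":-1,"dp":[0,0,0],"angular":[0,0,0]}])

```text
time: 6.95
eef_pos: [508.4, 274.8, 256.8]
orientation: [-0.002, 0.0, 1.0, -0.001]
force: [0.5, 0.5, -3.3]
gripper_width: 24.8
grasp_force: 39.8
```

```bash
python3 - <<'E'
from h import *
s=snap('scene','lift.png'); find(s); P=s['P']
o=sensors.observe(); print(o['eef_pos'],o['force'],o['moment'])
cv2.imwrite('pics/c2.png',cv2.resize(s['img'][100:300,330:560],None,fx=3,fy=3))
for n in ('top','scene'):
    s=snap(n); find(s);P=s['P'];h=s['hsv'];Z=P[...,2]
    for c,a,m in blobs((h[...,0]<18)&(h[...,1]>120)&(Z>150)&(abs(P[...,1]-275)<50)&(P[...,0]>400),20): print(n,a,P[m].mean(0),P[m].min(0),P[m].max(0))
E
```

```text
[508.62578377 274.86688532 257.10058963] [ 0.02150329  0.6547972  -2.87011736] [ 0.01293283  0.00865742 -0.00946912]
top 149 [488.82826765 265.71464134 242.05203396] [480.08669765 251.58607711 221.3141625 ] [501.65050359 287.03815827 390.50352567]
scene 20 [520.59899875 247.57843395 345.38504711] [498.34049674 231.44200319 310.82942401] [530.34939308 255.98596474 358.88050724]
scene 354 [516.93692089 276.13942401 236.20141247] [494.80426    252.66342259 216.43670332] [526.61117161 294.47672096 264.88913887]
scene 112 [519.08815262 275.0705422  175.25376612] [502.93051685 251.89632239 166.92211975] [525.51285289 293.74413553 184.16540039]
```

View pics/c2.png

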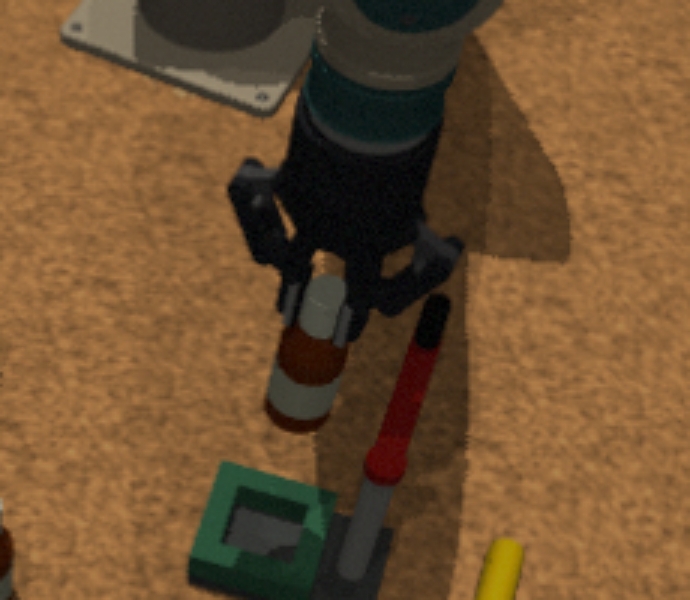

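>>> apply_moves(steps=[{"hand":-1,"dp":[0,-20,0],"angular":[0,0,0]},{"hand":-1,"dp":[0,-55,0],"angular":[0,0,0]},{"hand":-1,"dp":[0,-95,0],"angular":[0,0,0]},{"hand":-1,"dp":[0,-135,0],"angular":[0,0,0]},{"hand":-1,"dp":[0,-175,0],"angular":[0,0,0]},{"hand":-1,"dp":[0,-215,0],"angular":[0,0,0]},{"hand":-1,"dp":[0,-255,0],"angular":[0,0,0]},{"hand":-1,"dp":[0,-295,0],"angular":[0,0,0]}])

```text
time: 7.77
eef_pos: [509.2, -21.4, 259.0]
orientation: [-0.0, 0.0, 1.0, 0.0]
force: [1.1, 1.0, -2.8]
gripper_width: 24.7
grasp_force: 40.2
```

>>> apply_moves(steps=[{"hand":-1,"dp":[3,-35,0],"angular":[0,0,0]},{"hand":-1,"dp":[3,-65,0],"angular":[0,0,0]},{"hand":-1,"dp":[3,-85,0],"angular":[0,0,0]},{"hand":-1,"dp":[3,-95,0],"angular":[0,0,0]},{"hand":-1,"dp":[3,-95,0],"angular":[0,0,0]},{"hand":-1,"dp":[3,-95,0],"angular":[0,0,0]},{"hand":-1,"dp":[3,-95,0],"angular":[0,0,0]},{"hand":-1,"dp":[3,-95,0],"angular":[0,0,0]}])

```text
time: 8.43
eef_pos: [506.6, -113.2, 259.2]
orientation: [-0.0, -0.001, 1.0, 0.0]
force: [0.5, -0.3, -1.9]
gripper_width: 24.7
grasp_force: 40.4
```

>>> apply_moves(steps=[{"hand":-1,"dp":[0,0,0],"angular":[0,0,0]},{"hand":-1,"dp":[0,0,0],"angular":[0,0,0]},{"hand":-1,"dp":[0,0,0],"angular":[0,0,0]},{"hand":-1,"dp":[0,0,0],"angular":[0,0,0]}])

```text
time: 8.77
eef_pos: [506.7, -114.2, 259.4]
orientation: [0.0, -0.0, 1.0, -0.0]
force: [-0.6, -0.6, -2.1]
gripper_width: 24.7
grasp_force: 40.4
```

```bash
python3 - <<'E'
from h import *
for n in ('top','scene'):
    s=snap(n); find(s);P=s['P'];h=s['hsv'];Z=P[...,2]
    for c,a,m in blobs((h[...,0]<18)&(h[...,1]>120)&(Z>150)&(Z<300)&(abs(P[...,1]+115)<50)&(P[...,0]>400),20): print(n,a,P[m].mean(0),P[m].min(0),P[m].max(0))
for i in range(3):
    o=sensors.observe(); print(o['eef_pos'],o['force']); viewer.snapshot('top')
E
```

```text
top 139 [ 487.14758595 -105.37087004  240.77459496] [ 478.86731728 -123.83331418  217.67546089] [500.00838723 -94.59987088 252.57513867]
scene 310 [ 511.91348886 -106.85991385  237.88741866] [ 487.31214825 -136.13738616  218.25377188] [523.81090344 -86.7574367  278.22072031]
scene 96 [ 514.93412736 -105.75611064  177.57055734] [ 495.4347481  -127.94714767  168.77764755] [523.42359402 -91.91677094 187.48660218]
[ 506.68635565 -114.42567862  259.3412924 ] [-0.55210545 -1.30601218 -2.57279229]
[ 506.68430645 -114.55150134  259.34223598] [ 0.18412913 -0.25056778 -3.28889567]
[ 506.66967569 -114.63789572  259.33382402] [ 0.33572111 -0.85279273 -1.58277654]
```

>>> apply_moves(steps=[{"hand":-1,"dp":[0,0,20],"angular":[0,0,0]},{"hand":-1,"dp":[0,0,50],"angular":[0,0,0]},{"hand":-1,"dp":[0,0,75],"angular":[0,0,0]},{"hand":-1,"dp":[0,0,95],"angular":[0,0,0]},{"hand":-1,"dp":[0,0,107],"angular":[0,0,0]},{"hand":-1,"dp":[0,0,115],"angular":[0,0,0]},{"hand":-1,"dp":[0,0,120],"angular":[0,0,0]},{"hand":-1,"dp":[0,0,120],"angular":[0,0,0]}])

```text
time: 9.68
eef_pos: [512.1, -116.6, 146.7]
orientation: [0.006, 0.0, 1.0, -0.002]
force: [-3.3, 0.8, 25.7]
gripper_width: 24.6
grasp_force: 45.3
```

>>> apply_moves(steps=[{"hand":-1,"dp":[0,0,0],"angular":[0,0,0]},{"hand":-1,"dp":[0,0,0],"angular":[0,0,0]},{"hand":-1,"dp":[0,0,0],"angular":[0,0,0]}])

```text
time: 9.93
eef_pos: [512.0, -116.6, 146.7]
orientation: [0.006, 0.0, 1.0, -0.002]
force: [-3.6, 1.4, 24.4]
gripper_width: 25.2
grasp_force: 45.3
```

>>> apply_moves(steps=[{"hand":-1,"dp":[0,0,-20],"angular":[0,0,0]},{"hand":-1,"dp":[0,0,-50],"angular":[0,0,0]},{"hand":-1,"dp":[0,0,-50],"angular":[0,0,0]},{"hand":-1,"dp":[2,-25,-50],"angular":[0,0,0]},{"hand":-1,"dp":[2,-50,-50],"angular":[0,0,0]},{"hand":-1,"dp":[2,-60,-50],"angular":[0,0,0]},{"hand":-1,"dp":[2,-60,-50],"angular":[0,0,0]},{"hand":-1,"dp":[2,-60,-50],"angular":[0,0,0]}])

```text
time: 10.6
eef_pos: [504.4, -174.7, 188.7]
orientation: [-0.0, 0.001, 1.0, 0.001]
force: [-0.2, 1.1, -2.7]
gripper_width: 24.6
grasp_force: 42.3
```

>>> apply_moves(steps=[{"hand":-1,"dp":[0,0,0],"angular":[0,0,0]},{"hand":-1,"dp":[0,0,0],"angular":[0,0,0]},{"hand":-1,"dp":[0,0,15],"angular":[0,0,0]},{"hand":-1,"dp":[0,0,30],"angular":[0,0,0]},{"hand":-1,"dp":[0,0,40],"angular":[0,0,0]},{"hand":-1,"dp":[0,0,47],"angular":[0,0,0]},{"hand":-1,"dp":[0,0,47],"angular":[0,0,0]},{"hand":-1,"dp":[0,0,47],"angular":[0,0,0]}])

```text
time: 11.27
eef_pos: [505.2, -174.1, 142.2]
orientation: [0.0, -0.0, 1.0, 0.0]
force: [1.7, 0.5, -2.9]
gripper_width: 24.5
grasp_force: 42.4
```

>>> apply_moves(steps=[{"hand":-1,"dp":[0,0,12],"angular":[0,0,0]},{"hand":-1,"dp":[0,0,24],"angular":[0,0,0]},{"hand":-1,"dp":[0,0,34],"angular":[0,0,0]},{"hand":-1,"dp":[0,0,41],"angular":[0,0,0]},{"hand":-1,"dp":[0,0,45],"angular":[0,0,0]},{"hand":-1,"dp":[0,0,45],"angular":[0,0,0]},{"hand":-1,"dp":[0,0,45],"angular":[0,0,0]}])

```text
time: 11.85
eef_pos: [505.7, -175.0, 98.7]
orientation: [0.001, 0.0, 1.0, -0.0]
force: [0.5, -0.0, 4.3]
gripper_width: 24.6
grasp_force: 43.2
```

>>> apply_moves(steps=[{"hand":0,"dp":[0,0,0],"angular":[0,0,0]},{"hand":0,"dp":[0,0,0],"angular":[0,0,0]},{"hand":0,"dp":[0,0,-15],"angular":[0,0,0]},{"hand":0,"dp":[0,0,-45],"angular":[0,0,0]},{"hand":0,"dp":[0,0,-80],"angular":[0,0,0]},{"hand":0,"dp":[0,0,-120],"angular":[0,0,0]},{"hand":0,"dp":[0,0,-120],"angular":[0,0,0]},{"hand":0,"dp":[0,0,-120],"angular":[0,0,0]}])

```text
time: 12.52
eef_pos: [505.9, -175.5, 220.0]
orientation: [0.002, 0.0, 1.0, -0.001]
force: [-0.1, 0.3, -1.2]
gripper_width: 42.8
grasp_force: 0.0
```

```bash
cat >> h.py <<'E'
def report(save=None):
    o=sensors.observe(); print(o['time'],o['eef_pos'].round(1),o['force'].round(1))
    R_=[]
    for n in ('top','scene'):
        s=snap(n,save and n+save); find(s); P=s['P']; h=s['hsv']; S,V=h[...,1],h[...,2]; Z=P[...,2]
        print(n,[(hh,onplane(s,c,hh)[0][:2].round(1).tolist(),int(a)) for hh,z in((115,(109,121)),(127,(121,135))) for c,a,m in blobs((S<70)&(V>100)&(Z>z[0])&(Z<z[1])&(P[...,0]>200)&(P[...,1]<310),25)])
E
python3 -c "
from h import *
report('2.png')"
```

```text
12.5167 [ 505.9 -175.5  220. ] [-0.1  0.3 -1.2]
top [(115, [664.6, 23.7], 140), (115, [630.9, 118.8], 143), (115, [574.8, 11.5], 147), (115, [463.2, 9.5], 143), (127, [490.4, -173.4], 138)]
scene [(115, [466.9, 10.8], 77), (115, [578.4, 12.8], 96), (115, [668.1, 25.4], 104), (115, [634.2, 120.5], 112), (127, [494.5, -172.6], 74)]
```

>>> apply_moves(steps=[{"hand":-1,"dp":[10,-30,0],"angular":[0,0,0]},{"hand":-1,"dp":[10,-60,20],"angular":[0,0,0]},{"hand":-1,"dp":[10,-60,55],"angular":[0,0,0]},{"hand":-1,"dp":[10,-60,90],"angular":[0,0,0]},{"hand":-1,"dp":[10,-60,120],"angular":[0,0,0]},{"hand":-1,"dp":[10,-60,140],"angular":[0,0,0]},{"hand":-1,"dp":[10,-60,155],"angular":[0,0,0]},{"hand":-1,"dp":[10,-60,164],"angular":[0,0,0]}])

```text
time: 13.28
eef_pos: [492.9, -234.2, 51.2]
orientation: [-0.002, 0.001, 1.0, 0.001]
force: [-4.7, -7.6, 44.3]
gripper_width: 0.0
grasp_force: 0.3
```

>>> apply_moves(steps=[{"hand":-1,"dp":[0,0,0],"angular":[0,0,0]},{"hand":-1,"dp":[0,0,0],"angular":[0,0,0]},{"hand":-1,"dp":[0,0,0],"angular":[0,0,0]},{"hand":-1,"dp":[0,0,0],"angular":[0,0,0]}])

```text
time: 13.62
eef_pos: [494.5, -235.1, 53.3]
orientation: [-0.0, 0.0, 1.0, -0.0]
force: [0.1, -1.3, 5.5]
gripper_width: -0.1
grasp_force: 0.3
```

>>> apply_moves(steps=[{"hand":-1,"dp":[0,0,-30],"angular":[0,0,0]},{"hand":-1,"dp":[0,0,-50],"angular":[0,0,0]},{"hand":-1,"dp":[2,-30,-50],"angular":[0,0,0]},{"hand":-1,"dp":[2,-60,-50],"angular":[0,0,0]},{"hand":-1,"dp":[2,-60,-50],"angular":[0,0,0]},{"hand":-1,"dp":[2,-60,-30],"angular":[0,0,0]},{"hand":-1,"dp":[2,-60,-13],"angular":[0,0,0]},{"hand":-1,"dp":[2,-60,0],"angular":[0,0,0]}])

```text
time: 14.28
eef_pos: [492.0, -294.7, 59.3]
orientation: [-0.001, 0.0, 1.0, 0.0]
force: [-32.3, 23.2, 132.4]
gripper_width: -0.2
grasp_force: 66.5
```

>>> apply_moves(steps=[{"hand":-1,"dp":[0,0,0],"angular":[0,0,0]},{"hand":-1,"dp":[0,0,0],"angular":[0,0,0]},{"hand":-1,"dp":[0,0,0],"angular":[0,0,0]},{"hand":-1,"dp":[0,0,0],"angular":[0,0,0]}])

```text
time: 14.62
eef_pos: [491.8, -294.4, 59.8]
orientation: [-0.001, 0.0, 1.0, -0.001]
force: [-14.5, 8.0, 46.3]
gripper_width: 0.0
grasp_force: 23.1
```

>>> apply_moves(steps=[{"hand":-1,"dp":[0,0,-30],"angular":[0,0,0]},{"hand":-1,"dp":[0,0,-50],"angular":[0,0,0]},{"hand":-1,"dp":[-30,-1,-50],"angular":[0,0,0]},{"hand":-1,"dp":[-60,-2,-50],"angular":[0,0,0]},{"hand":-1,"dp":[-60,-2,-50],"angular":[0,0,0]},{"hand":-1,"dp":[-60,-2,-30],"angular":[0,0,0]},{"hand":-1,"dp":[-60,-2,-13],"angular":[0,0,0]},{"hand":-1,"dp":[-60,-2,0],"angular":[0,0,0]}])

```text
time: 15.28
eef_pos: [550.9, -295.2, 50.6]
orientation: [-0.002, 0.0, 1.0, 0.001]
force: [0.5, 0.4, 0.2]
gripper_width: 0.2
grasp_force: 0.4
```

>>> apply_moves(steps=[{"hand":-1,"dp":[0,0,0],"angular":[0,0,0]},{"hand":-1,"dp":[0,0,0],"angular":[0,0,0]},{"hand":-1,"dp":[0,0,0],"angular":[0,0,0]},{"hand":-1,"dp":[0,0,0],"angular":[0,0,0]}])

```text
time: 15.62
eef_pos: [552.8, -296.9, 54.2]
orientation: [0.0, 0.0, 1.0, -0.0]
force: [-0.3, 0.1, 1.5]
gripper_width: -0.1
grasp_force: 0.3
```

>>> apply_moves(steps=[{"hand":-1,"dp":[0,0,-30],"angular":[0,0,0]},{"hand":-1,"dp":[0,0,-50],"angular":[0,0,0]},{"hand":-1,"dp":[-2,30,-50],"angular":[0,0,0]},{"hand":-1,"dp":[-2,60,-50],"angular":[0,0,0]},{"hand":-1,"dp":[-2,60,-50],"angular":[0,0,0]},{"hand":-1,"dp":[-2,60,-30],"angular":[0,0,0]},{"hand":-1,"dp":[-2,60,-13],"angular":[0,0,0]},{"hand":-1,"dp":[-2,60,0],"angular":[0,0,0]}])

```text
time: 16.28
eef_pos: [555.3, -237.0, 53.7]
orientation: [0.001, -0.0, 1.0, -0.001]
force: [0.1, -0.8, 0.6]
gripper_width: 0.3
grasp_force: 0.4
```

>>> apply_moves(steps=[{"hand":-1,"dp":[0,0,0],"angular":[0,0,0]},{"hand":-1,"dp":[0,0,0],"angular":[0,0,0]},{"hand":-1,"dp":[0,0,0],"angular":[0,0,0]},{"hand":-1,"dp":[0,0,0],"angular":[0,0,0]}])

```text
time: 16.62
eef_pos: [555.5, -237.3, 54.8]
orientation: [0.001, 0.0, 1.0, -0.001]
force: [0.3, -0.9, 0.8]
gripper_width: 0.2
grasp_force: 0.3
```

>>> apply_moves(steps=[{"hand":-1,"dp":[0,0,-30],"angular":[0,0,0]},{"hand":-1,"dp":[0,0,-50],"angular":[0,0,0]},{"hand":-1,"dp":[-2,30,-50],"angular":[0,0,0]},{"hand":-1,"dp":[-2,60,-50],"angular":[0,0,0]},{"hand":-1,"dp":[-2,60,-50],"angular":[0,0,0]},{"hand":-1,"dp":[-2,60,-35],"angular":[0,0,0]},{"hand":-1,"dp":[-2,60,-22],"angular":[0,0,0]},{"hand":-1,"dp":[-2,60,-14],"angular":[0,0,0]}])

```text
time: 17.28
eef_pos: [557.0, -176.9, 67.3]
orientation: [0.0, 0.0, 1.0, -0.0]
force: [-0.8, 0.5, 0.3]
gripper_width: -0.0
grasp_force: 0.3
```

>>> apply_moves(steps=[{"hand":-1,"dp":[0,0,0],"angular":[0,0,0]},{"hand":-1,"dp":[0,0,3],"angular":[0,0,0]},{"hand":-1,"dp":[0,0,6],"angular":[0,0,0]},{"hand":-1,"dp":[0,0,9],"angular":[0,0,0]},{"hand":-1,"dp":[0,0,11],"angular":[0,0,0]},{"hand":-1,"dp":[0,0,12],"angular":[0,0,0]},{"hand":-1,"dp":[0,0,12],"angular":[0,0,0]}])

```text
time: 17.87
eef_pos: [557.2, -177.3, 59.9]
orientation: [0.001, 0.0, 1.0, -0.001]
force: [-8.4, 3.5, 23.8]
gripper_width: 0.4
grasp_force: 12.3
```

```bash
python3 -c "
from h import *
report()"
```

```text
17.8667 [ 557.2 -177.3   59.9] [-8.4  3.5 23.8]
top [(115, [664.8, 23.8], 137), (115, [631.0, 118.8], 141), (115, [574.9, 11.4], 147), (115, [463.2, 9.1], 144), (127, [491.8, -173.8], 155)]
scene [(115, [466.8, 10.4], 75), (115, [578.3, 12.9], 95), (115, [668.1, 25.3], 106), (115, [634.3, 120.5], 112), (127, [494.8, -172.4], 71)]
```

>>> apply_moves(steps=[{"hand":-1,"dp":[0,0,-25],"angular":[0,0,0]},{"hand":-1,"dp":[0,0,-48],"angular":[0,0,0]},{"hand":-1,"dp":[-2,30,-48],"angular":[0,0,0]},{"hand":-1,"dp":[-2,60,-48],"angular":[0,0,0]},{"hand":-1,"dp":[-2,60,-48],"angular":[0,0,0]},{"hand":-1,"dp":[-2,60,-33],"angular":[0,0,0]},{"hand":-1,"dp":[-2,60,-20],"angular":[0,0,0]},{"hand":-1,"dp":[-2,60,-12],"angular":[0,0,0]}])

```text
time: 18.63
eef_pos: [558.6, -116.7, 66.6]
orientation: [-0.0, 0.0, 1.0, -0.0]
force: [0.2, 0.4, 1.1]
gripper_width: 0.2
grasp_force: 0.3
```

>>> apply_moves(steps=[{"hand":-1,"dp":[0,0,0],"angular":[0,0,0]},{"hand":-1,"dp":[0,0,3],"angular":[0,0,0]},{"hand":-1,"dp":[0,0,6],"angular":[0,0,0]},{"hand":-1,"dp":[0,0,9],"angular":[0,0,0]},{"hand":-1,"dp":[0,0,11],"angular":[0,0,0]},{"hand":-1,"dp":[0,0,12],"angular":[0,0,0]},{"hand":-1,"dp":[0,0,12],"angular":[0,0,0]}])

```text
time: 19.22
eef_pos: [559.2, -117.2, 59.9]
orientation: [0.001, 0.0, 1.0, -0.001]
force: [-9.5, 2.5, 25.1]
gripper_width: 0.1
grasp_force: 12.9
```

>>> apply_moves(steps=[{"hand":-1,"dp":[0,0,-25],"angular":[0,0,0]},{"hand":-1,"dp":[0,0,-50],"angular":[0,0,0]},{"hand":-1,"dp":[35,1,-50],"angular":[0,0,0]},{"hand":-1,"dp":[70,3,-50],"angular":[0,0,0]},{"hand":-1,"dp":[105,4,-50],"angular":[0,0,0]},{"hand":-1,"dp":[120,4,-50],"angular":[0,0,0]},{"hand":-1,"dp":[120,4,-50],"angular":[0,0,0]},{"hand":-1,"dp":[120,4,-35],"angular":[0,0,0]}])

```text
time: 19.88
eef_pos: [440.9, -113.8, 93.0]
orientation: [0.003, 0.001, 1.0, -0.001]
force: [0.8, -0.5, 0.2]
gripper_width: 0.1
grasp_force: 0.0
```

>>> apply_moves(steps=[{"hand":-1,"dp":[0,0,15],"angular":[0,0,0]},{"hand":-1,"dp":[0,0,22],"angular":[0,0,0]},{"hand":-1,"dp":[0,0,26],"angular":[0,0,0]},{"hand":-1,"dp":[0,0,29],"angular":[0,0,0]},{"hand":-1,"dp":[0,0,32],"angular":[0,0,0]},{"hand":-1,"dp":[0,0,34],"angular":[0,0,0]},{"hand":-1,"dp":[0,0,34],"angular":[0,0,0]},{"hand":-1,"dp":[0,0,34],"angular":[0,0,0]}])

```text
time: 20.55
eef_pos: [439.1, -112.7, 56.6]
orientation: [0.0, 0.0, 1.0, -0.0]
force: [-0.6, -0.3, 0.8]
gripper_width: 0.0
grasp_force: 0.3
```

>>> apply_moves(steps=[{"hand":-1,"dp":[0,0,-35],"angular":[0,0,0]},{"hand":-1,"dp":[0,0,-75],"angular":[0,0,0]},{"hand":-1,"dp":[0,0,-110],"angular":[0,0,0]},{"hand":0,"dp":[-8,40,-110],"angular":[0,0,0]},{"hand":0,"dp":[-16,80,-110],"angular":[0,0,0]},{"hand":0,"dp":[-26,115,-110],"angular":[0,0,0]},{"hand":0,"dp":[-26,123,-110],"angular":[0,0,0]},{"hand":0,"dp":[-26,123,-110],"angular":[0,0,0]}])

```text
time: 21.22
eef_pos: [464.8, 12.3, 166.6]
orientation: [0.0, -0.002, 1.0, 0.0]
force: [-0.4, -0.9, -0.5]
gripper_width: 42.8
grasp_force: 0.0
```

>>> apply_moves(steps=[{"hand":0,"dp":[0,0,0],"angular":[0,0,0]},{"hand":0,"dp":[0,0,0],"angular":[0,0,0]},{"hand":0,"dp":[0,0,0],"angular":[0,0,0]},{"hand":0,"dp":[0,0,0],"angular":[0,0,0]}])

```text
time: 21.55
eef_pos: [464.5, 9.3, 166.2]
orientation: [-0.0, 0.001, 1.0, -0.0]
force: [-0.6, -0.1, 0.4]
gripper_width: 43.0
grasp_force: 0.0
```

>>> apply_moves(steps=[{"hand":0,"dp":[0,0,25],"angular":[0,0,0]},{"hand":0,"dp":[0,0,50],"angular":[0,0,0]},{"hand":0,"dp":[0,0,70],"angular":[0,0,0]},{"hand":0,"dp":[0,0,79.5],"angular":[0,0,0]},{"hand":0,"dp":[0,0,79.5],"angular":[0,0,0]},{"hand":0,"dp":[0,0,79.5],"angular":[0,0,0]},{"hand":0,"dp":[0,0,79.5],"angular":[0,0,0]}])

```text
time: 22.13
eef_pos: [465.9, 10.0, 88.0]
orientation: [0.001, 0.0, 1.0, -0.0]
force: [1.0, -0.5, -0.2]
gripper_width: 42.5
grasp_force: 0.0
```

>>> apply_moves(steps=[{"hand":-1,"dp":[0,0,0],"angular":[0,0,0]},{"hand":-1,"dp":[0,0,0],"angular":[0,0,0]},{"hand":-1,"dp":[0,0,0],"angular":[0,0,0]},{"hand":-1,"dp":[0,0,0],"angular":[0,0,0]},{"hand":-1,"dp":[0,0,0],"angular":[0,0,0]}])

```text
time: 22.55
eef_pos: [466.3, 9.9, 88.3]
orientation: [0.002, 0.0, 1.0, -0.001]
force: [-0.4, -0.6, 6.4]
gripper_width: 25.0
grasp_force: 39.5
```

>>> apply_moves(steps=[{"hand":-1,"dp":[0,0,-20],"angular":[0,0,0]},{"hand":-1,"dp":[0,0,-50],"angular":[0,0,0]},{"hand":-1,"dp":[0,0,-90],"angular":[0,0,0]},{"hand":-1,"dp":[0,0,-130],"angular":[0,0,0]},{"hand":-1,"dp":[0,0,-160],"angular":[0,0,0]},{"hand":-1,"dp":[0,0,-160],"angular":[0,0,0]},{"hand":-1,"dp":[0,0,-160],"angular":[0,0,0]},{"hand":-1,"dp":[0,0,-160],"angular":[0,0,0]}])

```text
time: 23.22
eef_pos: [463.6, 10.6, 245.5]
orientation: [-0.001, 0.0, 1.0, 0.0]
force: [0.0, 0.5, -3.1]
gripper_width: 25.0
grasp_force: 40.0
```

>>> apply_moves(steps=[{"hand":-1,"dp":[-8,-25,0],"angular":[0,0,0]},{"hand":-1,"dp":[-18,-60,0],"angular":[0,0,0]},{"hand":-1,"dp":[-28,-98,0],"angular":[0,0,0]},{"hand":-1,"dp":[-39,-136,0],"angular":[0,0,0]},{"hand":-1,"dp":[-50,-174,0],"angular":[0,0,0]},{"hand":-1,"dp":[-61,-212,0],"angular":[0,0,0]},{"hand":-1,"dp":[-72,-250,0],"angular":[0,0,0]},{"hand":-1,"dp":[-82,-285,0],"angular":[0,0,0]}])

```text
time: 23.88
eef_pos: [545.2, -275.9, 243.1]
orientation: [-0.002, 0.001, 1.0, 0.002]
force: [0.6, 0.8, -2.4]
gripper_width: 24.8
grasp_force: 40.1
```

>>> apply_moves(steps=[{"hand":-1,"dp":[-7,-22,0],"angular":[0,0,0]},{"hand":-1,"dp":[-7,-22,0],"angular":[0,0,0]},{"hand":-1,"dp":[-7,-22,0],"angular":[0,0,0]},{"hand":-1,"dp":[-7,-22,0],"angular":[0,0,0]},{"hand":-1,"dp":[-7,-22,0],"angular":[0,0,0]},{"hand":-1,"dp":[-7,-22,0],"angular":[0,0,0]},{"hand":-1,"dp":[-7,-22,0],"angular":[0,0,0]},{"hand":-1,"dp":[-7,-22,0],"angular":[0,0,0]}])

```text
time: 24.55
eef_pos: [553.5, -295.8, 247.1]
orientation: [0.0, -0.0, 1.0, -0.0]
force: [0.2, -0.5, -2.3]
gripper_width: 25.0
grasp_force: 40.2
```

```bash
cat >> h.py <<'E'
def held():
    o=sensors.observe(); print(o['time'],o['eef_pos'].round(1),o['force'].round(1)); e=o['eef_pos']
    for n in ('top','scene'):
        s=snap(n); find(s);P=s['P'];h=s['hsv'];Z=P[...,2]
        m=(h[...,0]<18)&(h[...,1]>120)&(Z>130)&(Z<e[2]-15)&(abs(P[...,1]-e[1])<40)&(abs(P[...,0]-e[0])<45)
        for zl in (e[2]-75,e[2]-30):
            k=m&(abs(Z-zl)<14); 
            if k.sum()>5: print(n,zl.round(),k.sum(),np.percentile(P[k],[3,97],axis=0).round(1).tolist())
E
python3 -c "
from h import *
held(); report()"
```

```text
24.55 [ 553.5 -295.8  247.1] [ 0.2 -0.5 -2.3]
top 172.0 41 [[530.3, -292.4, 159.6], [563.4, -275.0, 171.6]]
top 217.0 137 [[530.6, -303.3, 208.5], [555.9, -275.2, 230.2]]
scene 172.0 92 [[542.4, -305.1, 159.5], [574.2, -272.9, 174.6]]
scene 217.0 200 [[541.1, -305.6, 209.1], [574.3, -273.7, 230.6]]
24.65 [ 553.6 -296.1  247.2] [ 0.8 -0.5 -2.8]
top [(115, [664.7, 23.7], 139), (115, [631.0, 118.6], 141), (115, [575.0, 11.4], 146), (127, [491.3, -174.0], 145)]
scene [(115, [578.5, 12.8], 96), (115, [668.2, 25.4], 107), (115, [634.3, 120.5], 112)]
```

>>> apply_moves(steps=[{"hand":-1,"dp":[0,0,20],"angular":[0,0,0]},{"hand":-1,"dp":[0,0,45],"angular":[0,0,0]},{"hand":-1,"dp":[0,0,60],"angular":[0,0,0]},{"hand":-1,"dp":[0,0,75],"angular":[0,0,0]},{"hand":-1,"dp":[0,0,87],"angular":[0,0,0]},{"hand":-1,"dp":[0,0,95],"angular":[0,0,0]},{"hand":-1,"dp":[0,0,102],"angular":[0,0,0]},{"hand":-1,"dp":[0,0,110],"angular":[0,0,0]}])

```text
time: 25.42
eef_pos: [554.1, -297.0, 137.1]
orientation: [0.001, 0.0, 1.0, -0.0]
force: [-0.5, 0.6, -1.3]
gripper_width: 24.7
grasp_force: 40.3
```

>>> apply_moves(steps=[{"hand":-1,"dp":[0,0,10],"angular":[0,0,0]},{"hand":-1,"dp":[0,0,20],"angular":[0,0,0]},{"hand":-1,"dp":[0,0,27],"angular":[0,0,0]},{"hand":-1,"dp":[0,0,32],"angular":[0,0,0]},{"hand":-1,"dp":[0,0,36],"angular":[0,0,0]},{"hand":-1,"dp":[0,0,39],"angular":[0,0,0]},{"hand":-1,"dp":[0,0,39],"angular":[0,0,0]},{"hand":-1,"dp":[0,0,39],"angular":[0,0,0]}])

```text
time: 26.08
eef_pos: [554.3, -297.0, 100.1]
orientation: [0.001, 0.0, 1.0, -0.0]
force: [-3.6, 0.6, 6.6]
gripper_width: 24.8
grasp_force: 41.1
```

>>> apply_moves(steps=[{"hand":0,"dp":[0,0,0],"angular":[0,0,0]},{"hand":0,"dp":[0,0,0],"angular":[0,0,0]},{"hand":0,"dp":[0,0,-10],"angular":[0,0,0]},{"hand":0,"dp":[0,0,-30],"angular":[0,0,0]},{"hand":0,"dp":[0,0,-65],"angular":[0,0,0]},{"hand":0,"dp":[0,0,-100],"angular":[0,0,0]},{"hand":0,"dp":[0,0,-100],"angular":[0,0,0]}])

```text
time: 26.67
eef_pos: [557.9, -299.5, 206.8]
orientation: [0.006, 0.0, 1.0, -0.004]
force: [1.4, -0.2, 0.5]
gripper_width: 42.7
grasp_force: 0.0
```

>>> apply_moves(steps=[{"hand":0,"dp":[-3,35,0],"angular":[0,0,0]},{"hand":0,"dp":[-6,75,0],"angular":[0,0,0]},{"hand":0,"dp":[-9,115,0],"angular":[0,0,0]},{"hand":0,"dp":[-12,155,0],"angular":[0,0,0]},{"hand":0,"dp":[-15,195,0],"angular":[0,0,0]},{"hand":0,"dp":[-18,235,0],"angular":[0,0,0]},{"hand":0,"dp":[-21,275,0],"angular":[0,0,0]},{"hand":0,"dp":[-23,300,0],"angular":[0,0,0]}])

```text
time: 27.33
eef_pos: [576.7, 6.8, 198.5]
orientation: [0.0, -0.001, 1.0, 0.001]
force: [-0.0, -0.9, -0.1]
gripper_width: 42.8
grasp_force: 0.0
```

>>> apply_moves(steps=[{"hand":0,"dp":[0,9.6,0],"angular":[0,0,0]},{"hand":0,"dp":[0,9.6,0],"angular":[0,0,0]},{"hand":0,"dp":[0,9.6,0],"angular":[0,0,0]},{"hand":0,"dp":[0,9.6,0],"angular":[0,0,0]},{"hand":0,"dp":[0,9.6,20],"angular":[0,0,0]},{"hand":0,"dp":[0,9.6,40],"angular":[0,0,0]},{"hand":0,"dp":[0,9.6,40],"angular":[0,0,0]},{"hand":0,"dp":[0,9.6,40],"angular":[0,0,0]}])

```text
time: 28.0
eef_pos: [575.5, 11.5, 156.7]
orientation: [-0.002, 0.001, 1.0, 0.0]
force: [-0.2, -0.8, 0.6]
gripper_width: 42.6
grasp_force: 0.0
```

```bash
python3 -c "
from h import *
report('3.png')"
```

```text
28.0 [575.5  11.5 156.7] [-0.2 -0.8  0.6]
top [(115, [631.0, 118.8], 136), (127, [550.3, -296.6], 155), (127, [491.9, -173.7], 159)]
scene [(115, [578.0, 12.3], 56), (115, [634.2, 120.1], 105), (115, [713.9, 30.1], 113), (127, [554.3, -294.3], 82), (127, [495.1, -172.6], 77)]
```

>>> apply_moves(steps=[{"hand":0,"dp":[0,0,20],"angular":[0,0,0]},{"hand":0,"dp":[0,0,42],"angular":[0,0,0]},{"hand":0,"dp":[0,0,60],"angular":[0,0,0]},{"hand":0,"dp":[0,0,70],"angular":[0,0,0]},{"hand":0,"dp":[0,0,70],"angular":[0,0,0]},{"hand":0,"dp":[0,0,70],"angular":[0,0,0]},{"hand":0,"dp":[0,0,70],"angular":[0,0,0]}])

```text
time: 28.68
eef_pos: [578.1, 12.7, 89.4]
orientation: [0.001, 0.0, 1.0, -0.0]
force: [-0.7, -0.6, -0.5]
gripper_width: 42.8
grasp_force: 0.0
```

>>> apply_moves(steps=[{"hand":-1,"dp":[0,0,0],"angular":[0,0,0]},{"hand":-1,"dp":[0,0,0],"angular":[0,0,0]},{"hand":-1,"dp":[0,0,0],"angular":[0,0,0]},{"hand":-1,"dp":[0,0,0],"angular":[0,0,0]},{"hand":-1,"dp":[0,0,0],"angular":[0,0,0]}])

```text
time: 29.1
eef_pos: [578.2, 12.4, 89.5]
orientation: [0.002, 0.0, 1.0, -0.001]
force: [-1.1, -1.8, 6.3]
gripper_width: 24.7
grasp_force: 39.5
```

>>> apply_moves(steps=[{"hand":-1,"dp":[0,0,-20],"angular":[0,0,0]},{"hand":-1,"dp":[0,0,-50],"angular":[0,0,0]},{"hand":-1,"dp":[0,0,-90],"angular":[0,0,0]},{"hand":-1,"dp":[0,0,-130],"angular":[0,0,0]},{"hand":-1,"dp":[0,0,-160],"angular":[0,0,0]},{"hand":-1,"dp":[0,0,-160],"angular":[0,0,0]},{"hand":-1,"dp":[0,0,-160],"angular":[0,0,0]}])

```text
time: 29.68
eef_pos: [578.0, 13.0, 249.9]
orientation: [0.002, 0.0, 1.0, 0.0]
force: [-0.5, 0.9, -3.1]
gripper_width: 25.1
grasp_force: 39.9
```

>>> apply_moves(steps=[{"hand":-1,"dp":[2,-25,0],"angular":[0,0,0]},{"hand":-1,"dp":[5,-60,0],"angular":[0,0,0]},{"hand":-1,"dp":[8,-98,0],"angular":[0,0,0]},{"hand":-1,"dp":[11,-136,0],"angular":[0,0,0]},{"hand":-1,"dp":[14,-174,0],"angular":[0,0,0]},{"hand":-1,"dp":[17,-208,0],"angular":[0,0,0]},{"hand":-1,"dp":[19,-232,0],"angular":[0,0,0]},{"hand":-1,"dp":[20,-250,0],"angular":[0,0,0]}])

```text
time: 30.35
eef_pos: [554.3, -238.6, 244.2]
orientation: [-0.003, 0.001, 1.0, 0.001]
force: [0.7, -0.1, -2.5]
gripper_width: 24.5
grasp_force: 40.1
```

>>> apply_moves(steps=[{"hand":-1,"dp":[0,0,0],"angular":[0,0,0]},{"hand":-1,"dp":[0,0,0],"angular":[0,0,0]},{"hand":-1,"dp":[0,0,0],"angular":[0,0,0]},{"hand":-1,"dp":[0,0,0],"angular":[0,0,0]},{"hand":-1,"dp":[0,0,0],"angular":[0,0,0]},{"hand":-1,"dp":[0,0,0],"angular":[0,0,0]}])

```text
time: 30.85
eef_pos: [556.6, -236.0, 247.6]
orientation: [-0.0, -0.0, 1.0, 0.0]
force: [-0.3, 0.1, -2.7]
gripper_width: 24.8
grasp_force: 40.1
```

```bash
python3 -c "
from h import *
held(); report()"
```

```text
30.85 [ 556.6 -236.   247.6] [-0.3  0.1 -2.7]
top 173.0 28 [[534.6, -229.7, 159.3], [564.0, -215.9, 169.6]]
top 218.0 122 [[533.4, -244.2, 209.0], [552.5, -215.5, 231.3]]
scene 173.0 76 [[550.9, -242.7, 159.1], [577.5, -215.8, 171.9]]
scene 218.0 203 [[546.8, -247.1, 207.5], [577.6, -216.0, 230.8]]
30.95 [ 556.7 -236.4  247.9] [-0.7  0.1 -2.7]
top [(115, [710.5, 28.3], 145), (115, [631.1, 118.7], 141), (127, [548.6, -298.1], 124), (127, [491.7, -173.8], 155)]
scene [(115, [634.3, 120.5], 112), (115, [714.1, 30.0], 117), (127, [554.1, -294.5], 80), (127, [495.0, -172.9], 74)]
```

>>> apply_moves(steps=[{"hand":-1,"dp":[0,-0.5,20],"angular":[0,0,0]},{"hand":-1,"dp":[0,-0.5,45],"angular":[0,0,0]},{"hand":-1,"dp":[0,-0.5,60],"angular":[0,0,0]},{"hand":-1,"dp":[0,-0.5,75],"angular":[0,0,0]},{"hand":-1,"dp":[0,-0.5,87],"angular":[0,0,0]},{"hand":-1,"dp":[0,-0.5,95],"angular":[0,0,0]},{"hand":-1,"dp":[0,-0.5,102],"angular":[0,0,0]},{"hand":-1,"dp":[0,-0.5,110],"angular":[0,0,0]}])

```text
time: 31.72
eef_pos: [557.1, -237.8, 138.0]
orientation: [0.001, 0.0, 1.0, -0.0]
force: [-0.4, 1.1, -1.4]
gripper_width: 24.7
grasp_force: 40.2
```

>>> apply_moves(steps=[{"hand":-1,"dp":[0,0,10],"angular":[0,0,0]},{"hand":-1,"dp":[0,0,20],"angular":[0,0,0]},{"hand":-1,"dp":[0,0,27],"angular":[0,0,0]},{"hand":-1,"dp":[0,0,32],"angular":[0,0,0]},{"hand":-1,"dp":[0,0,36],"angular":[0,0,0]},{"hand":-1,"dp":[0,0,39],"angular":[0,0,0]},{"hand":-1,"dp":[0,0,39],"angular":[0,0,0]},{"hand":-1,"dp":[0,0,39],"angular":[0,0,0]}])

```text
time: 32.38
eef_pos: [557.4, -238.0, 101.2]
orientation: [0.001, 0.0, 1.0, -0.0]
force: [-2.5, 1.9, 8.0]
gripper_width: 24.8
grasp_force: 41.0
```

>>> apply_moves(steps=[{"hand":-0.2,"dp":[0,0,0],"angular":[0,0,0]},{"hand":-0.2,"dp":[0,0,0],"angular":[0,0,0]},{"hand":-0.2,"dp":[0,0,-10],"angular":[0,0,0]},{"hand":-0.2,"dp":[0,0,-30],"angular":[0,0,0]},{"hand":-0.2,"dp":[0,0,-65],"angular":[0,0,0]},{"hand":0,"dp":[0,0,-100],"angular":[0,0,0]},{"hand":0,"dp":[0,0,-100],"angular":[0,0,0]}])

```text
time: 32.97
eef_pos: [561.1, -240.0, 207.6]
orientation: [0.006, 0.0, 1.0, -0.003]
force: [2.5, -1.2, 0.3]
gripper_width: 42.6
grasp_force: 0.0
```

>>> apply_moves(steps=[{"hand":0,"dp":[-8,35,0],"angular":[0,0,0]},{"hand":0,"dp":[-16,74,0],"angular":[0,0,0]},{"hand":0,"dp":[-24,113,0],"angular":[0,0,0]},{"hand":0,"dp":[-32,152,0],"angular":[0,0,0]},{"hand":0,"dp":[-40,191,0],"angular":[0,0,0]},{"hand":0,"dp":[-48,230,0],"angular":[0,0,0]},{"hand":0,"dp":[-56,269,0],"angular":[0,0,0]},{"hand":0,"dp":[-64,305,0],"angular":[0,0,0]}])

```text
time: 33.63
eef_pos: [621.0, 69.7, 199.5]
orientation: [0.0, -0.0, 1.0, 0.0]
force: [1.1, 0.0, -0.2]
gripper_width: 42.5
grasp_force: 0.0
```

>>> apply_moves(steps=[{"hand":0,"dp":[-8,30,0],"angular":[0,0,0]},{"hand":0,"dp":[-12,52,0],"angular":[0,0,0]},{"hand":0,"dp":[-12,52,0],"angular":[0,0,0]},{"hand":0,"dp":[-12,52,0],"angular":[0,0,0]},{"hand":0,"dp":[-12,52,20],"angular":[0,0,0]},{"hand":0,"dp":[-12,52,40],"angular":[0,0,0]},{"hand":0,"dp":[-12,52,40],"angular":[0,0,0]},{"hand":0,"dp":[-12,52,40],"angular":[0,0,0]}])

```text
time: 34.3
eef_pos: [631.4, 118.1, 157.8]
orientation: [-0.002, 0.001, 1.0, -0.0]
force: [-0.1, -0.3, 0.5]
gripper_width: 42.8
grasp_force: 0.0
```

```bash
python3 -c "
from h import *
report('4.png')"
```

```text
34.3 [631.4 118.1 157.8] [-0.1 -0.3  0.5]
top [(115, [710.7, 28.3], 142), (127, [553.4, -237.7], 155), (127, [550.4, -296.6], 154), (127, [491.7, -173.8], 155)]
scene [(115, [633.8, 119.7], 101), (115, [714.2, 30.1], 115), (127, [554.3, -294.4], 82), (127, [495.2, -172.5], 78), (127, [557.6, -236.7], 86)]
```

>>> apply_moves(steps=[{"hand":0,"dp":[0,0,20],"angular":[0,0,0]},{"hand":0,"dp":[0,0,42],"angular":[0,0,0]},{"hand":0,"dp":[0,0,60],"angular":[0,0,0]},{"hand":0,"dp":[0,0,70],"angular":[0,0,0]},{"hand":0,"dp":[0,0,70],"angular":[0,0,0]},{"hand":0,"dp":[0,0,70],"angular":[0,0,0]},{"hand":0,"dp":[0,0,70],"angular":[0,0,0]}])

```text
time: 34.98
eef_pos: [634.2, 119.4, 90.6]
orientation: [0.001, 0.0, 1.0, 0.0]
force: [-0.2, 0.3, -0.4]
gripper_width: 42.9
grasp_force: 0.0
```

>>> apply_moves(steps=[{"hand":-1,"dp":[0,0,0],"angular":[0,0,0]},{"hand":-1,"dp":[0,0,0],"angular":[0,0,0]},{"hand":-1,"dp":[0,0,0],"angular":[0,0,0]},{"hand":-1,"dp":[0,0,0],"angular":[0,0,0]},{"hand":-1,"dp":[0,0,0],"angular":[0,0,0]}])

```text
time: 35.4
eef_pos: [634.2, 119.3, 90.7]
orientation: [0.002, 0.0, 1.0, -0.0]
force: [-1.0, -0.1, 6.0]
gripper_width: 24.9
grasp_force: 39.5
```

>>> apply_moves(steps=[{"hand":-1,"dp":[0,0,-20],"angular":[0,0,0]},{"hand":-1,"dp":[0,0,-50],"angular":[0,0,0]},{"hand":-1,"dp":[0,0,-90],"angular":[0,0,0]},{"hand":-1,"dp":[0,0,-130],"angular":[0,0,0]},{"hand":-1,"dp":[0,0,-160],"angular":[0,0,0]},{"hand":-1,"dp":[0,0,-160],"angular":[0,0,0]},{"hand":-1,"dp":[0,0,-160],"angular":[0,0,0]}])

```text
time: 35.98
eef_pos: [634.2, 119.6, 251.3]
orientation: [0.002, 0.0, 1.0, 0.0]
force: [0.4, 0.4, -2.9]
gripper_width: 24.2
grasp_force: 39.7
```

>>> apply_moves(steps=[{"hand":-1,"dp":[10,-25,0],"angular":[0,0,0]},{"hand":-1,"dp":[23,-60,0],"angular":[0,0,0]},{"hand":-1,"dp":[37,-96,0],"angular":[0,0,0]},{"hand":-1,"dp":[51,-132,0],"angular":[0,0,0]},{"hand":-1,"dp":[65,-168,0],"angular":[0,0,0]},{"hand":-1,"dp":[79,-204,0],"angular":[0,0,0]},{"hand":-1,"dp":[93,-240,0],"angular":[0,0,0]},{"hand":-1,"dp":[106,-275,0],"angular":[0,0,0]}])

```text
time: 36.65
eef_pos: [523.7, -156.2, 245.6]
orientation: [-0.003, 0.0, 1.0, 0.001]
force: [0.1, -0.7, -1.8]
gripper_width: 24.6
grasp_force: 39.7
```

>>> apply_moves(steps=[{"hand":-1,"dp":[13,-35,0],"angular":[0,0,0]},{"hand":-1,"dp":[25,-65,0],"angular":[0,0,0]},{"hand":-1,"dp":[30.5,-80,0],"angular":[0,0,0]},{"hand":-1,"dp":[30.5,-80,0],"angular":[0,0,0]},{"hand":-1,"dp":[30.5,-80,0],"angular":[0,0,0]},{"hand":-1,"dp":[30.5,-80,0],"angular":[0,0,0]},{"hand":-1,"dp":[30.5,-80,0],"angular":[0,0,0]},{"hand":-1,"dp":[30.5,-80,0],"angular":[0,0,0]}])

```text
time: 37.32
eef_pos: [496.2, -234.2, 248.2]
orientation: [-0.0, -0.001, 1.0, 0.0]
force: [0.3, -0.3, -1.5]
gripper_width: 24.5
grasp_force: 39.8
```

```bash
python3 -c "
from h import *
held(); report()"
```

```text
37.3167 [ 496.2 -234.2  248.2] [ 0.3 -0.3 -1.5]
top 173.0 29 [[475.8, -224.1, 160.2], [508.1, -213.5, 168.9]]
top 218.0 84 [[473.6, -240.5, 206.8], [499.2, -214.8, 231.7]]
scene 173.0 66 [[489.9, -238.7, 159.4], [516.4, -214.4, 170.2]]
scene 218.0 217 [[486.6, -245.6, 208.5], [518.0, -212.9, 231.7]]
37.4167 [ 496.4 -234.5  248.7] [ 0.3  0.3 -1.2]
top [(115, [710.8, 28.5], 141), (127, [553.5, -238.0], 155), (127, [551.5, -295.2], 130), (127, [491.2, -173.6], 141)]
scene [(115, [714.1, 29.9], 115), (127, [554.2, -294.7], 80), (127, [557.7, -236.9], 83)]
```

>>> apply_moves(steps=[{"hand":-1,"dp":[0,-0.5,20],"angular":[0,0,0]},{"hand":-1,"dp":[0,-0.5,45],"angular":[0,0,0]},{"hand":-1,"dp":[0,-0.5,60],"angular":[0,0,0]},{"hand":-1,"dp":[0,-0.5,75],"angular":[0,0,0]},{"hand":-1,"dp":[0,-0.5,87],"angular":[0,0,0]},{"hand":-1,"dp":[0,-0.5,95],"angular":[0,0,0]},{"hand":-1,"dp":[0,-0.5,102],"angular":[0,0,0]},{"hand":-1,"dp":[0,-0.5,110],"angular":[0,0,0]}])

```text
time: 38.18
eef_pos: [496.7, -236.3, 139.0]
orientation: [0.001, 0.0, 1.0, -0.0]
force: [0.1, 0.4, 0.2]
gripper_width: 24.8
grasp_force: 39.9
```

>>> apply_moves(steps=[{"hand":-1,"dp":[0,0,10],"angular":[0,0,0]},{"hand":-1,"dp":[0,0,20],"angular":[0,0,0]},{"hand":-1,"dp":[0,0,27],"angular":[0,0,0]},{"hand":-1,"dp":[0,0,32],"angular":[0,0,0]},{"hand":-1,"dp":[0,0,36],"angular":[0,0,0]},{"hand":-1,"dp":[0,0,39],"angular":[0,0,0]},{"hand":-1,"dp":[0,0,39],"angular":[0,0,0]},{"hand":-1,"dp":[0,0,39],"angular":[0,0,0]}])

```text
time: 38.85
eef_pos: [497.1, -236.5, 102.3]
orientation: [0.001, 0.0, 1.0, -0.0]
force: [-2.5, 2.1, 11.3]
gripper_width: 24.5
grasp_force: 41.1
```

>>> apply_moves(steps=[{"hand":-0.2,"dp":[0,0,0],"angular":[0,0,0]},{"hand":-0.2,"dp":[0,0,0],"angular":[0,0,0]},{"hand":-0.2,"dp":[0,0,-10],"angular":[0,0,0]},{"hand":-0.2,"dp":[0,0,-30],"angular":[0,0,0]},{"hand":-0.2,"dp":[0,0,-65],"angular":[0,0,0]},{"hand":0,"dp":[0,0,-100],"angular":[0,0,0]},{"hand":0,"dp":[0,0,-100],"angular":[0,0,0]}])

```text
time: 39.43
eef_pos: [500.4, -238.7, 208.0]
orientation: [0.006, 0.0, 1.0, -0.004]
force: [2.1, -0.3, 1.7]
gripper_width: 42.8
grasp_force: 0.0
```

>>> apply_moves(steps=[{"hand":0,"dp":[-20,25,0],"angular":[0,0,0]},{"hand":0,"dp":[-43,53,0],"angular":[0,0,0]},{"hand":0,"dp":[-67,82,0],"angular":[0,0,0]},{"hand":0,"dp":[-91,112,0],"angular":[0,0,0]},{"hand":0,"dp":[-115,141,0],"angular":[0,0,0]},{"hand":0,"dp":[-139,171,0],"angular":[0,0,0]},{"hand":0,"dp":[-163,200,0],"angular":[0,0,0]},{"hand":0,"dp":[-187,230,0],"angular":[0,0,0]}])

```text
time: 40.1
eef_pos: [684.3, -4.6, 200.1]
orientation: [0.0, 0.0, 1.0, -0.0]
force: [0.4, -0.2, 0.3]
gripper_width: 42.4
grasp_force: 0.0
```

>>> apply_moves(steps=[{"hand":0,"dp":[-20,25,0],"angular":[0,0,0]},{"hand":0,"dp":[-29,35.5,0],"angular":[0,0,0]},{"hand":0,"dp":[-29,35.5,0],"angular":[0,0,0]},{"hand":0,"dp":[-29,35.5,0],"angular":[0,0,0]},{"hand":0,"dp":[-29,35.5,20],"angular":[0,0,0]},{"hand":0,"dp":[-29,35.5,40],"angular":[0,0,0]},{"hand":0,"dp":[-29,35.5,40],"angular":[0,0,0]},{"hand":0,"dp":[-29,35.5,40],"angular":[0,0,0]}])

```text
time: 40.77
eef_pos: [710.0, 27.9, 158.6]
orientation: [-0.002, 0.001, 1.0, -0.0]
force: [0.5, 0.5, -0.5]
gripper_width: 42.7
grasp_force: 0.0
```

```bash
python3 -c "
from h import *
report('5.png')"
```

```text
40.7667 [710.   27.9 158.6] [ 0.5  0.5 -0.5]
top [(127, [553.5, -237.8], 157), (127, [550.4, -296.6], 157), (127, [491.7, -173.7], 159), (127, [493.2, -235.8], 158)]
scene [(115, [713.8, 29.6], 103), (127, [554.2, -294.3], 80), (127, [557.6, -237.0], 82)]
```

>>> apply_moves(steps=[{"hand":0,"dp":[-1,0,20],"angular":[0,0,0]},{"hand":0,"dp":[-1,0,42],"angular":[0,0,0]},{"hand":0,"dp":[-1,0,60],"angular":[0,0,0]},{"hand":0,"dp":[-1,0,71],"angular":[0,0,0]},{"hand":0,"dp":[-1,0,71],"angular":[0,0,0]},{"hand":0,"dp":[-1,0,71],"angular":[0,0,0]},{"hand":0,"dp":[-1,0,71],"angular":[0,0,0]}])

```text
time: 41.45
eef_pos: [714.5, 29.2, 90.8]
orientation: [0.001, 0.0, 1.0, -0.0]
force: [0.2, 1.0, -0.3]
gripper_width: 42.7
grasp_force: 0.0
```

>>> apply_moves(steps=[{"hand":-1,"dp":[0,0,0],"angular":[0,0,0]},{"hand":-1,"dp":[0,0,0],"angular":[0,0,0]},{"hand":-1,"dp":[0,0,0],"angular":[0,0,0]},{"hand":-1,"dp":[0,0,0],"angular":[0,0,0]},{"hand":-1,"dp":[0,0,0],"angular":[0,0,0]}])

```text
time: 41.87
eef_pos: [714.7, 29.1, 91.0]
orientation: [0.002, 0.0, 1.0, -0.0]
force: [-0.6, -1.4, 6.1]
gripper_width: 24.9
grasp_force: 39.7
```

>>> apply_moves(steps=[{"hand":-1,"dp":[0,0,-20],"angular":[0,0,0]},{"hand":-1,"dp":[0,0,-50],"angular":[0,0,0]},{"hand":-1,"dp":[0,0,-90],"angular":[0,0,0]},{"hand":-1,"dp":[0,0,-130],"angular":[0,0,0]},{"hand":-1,"dp":[0,0,-160],"angular":[0,0,0]},{"hand":-1,"dp":[0,0,-160],"angular":[0,0,0]},{"hand":-1,"dp":[0,0,-160],"angular":[0,0,0]}])

```text
time: 42.45
eef_pos: [714.6, 29.5, 251.4]
orientation: [0.002, 0.0, 1.0, 0.0]
force: [-0.4, 0.2, -3.2]
gripper_width: 24.5
grasp_force: 39.7
```

>>> apply_moves(steps=[{"hand":-1,"dp":[25,-13,0],"angular":[0,0,0]},{"hand":-1,"dp":[55,-29,0],"angular":[0,0,0]},{"hand":-1,"dp":[85,-45,0],"angular":[0,0,0]},{"hand":-1,"dp":[115,-60,0],"angular":[0,0,0]},{"hand":-1,"dp":[145,-76,0],"angular":[0,0,0]},{"hand":-1,"dp":[175,-92,0],"angular":[0,0,0]},{"hand":-1,"dp":[205,-107,0],"angular":[0,0,0]},{"hand":-1,"dp":[235,-123,0],"angular":[0,0,0]}])

```text
time: 43.12
eef_pos: [474.5, -93.1, 245.4]
orientation: [-0.003, -0.0, 1.0, 0.001]
force: [-0.2, -1.1, -2.1]
gripper_width: 24.9
grasp_force: 39.6
```

>>> apply_moves(steps=[{"hand":-1,"dp":[25,-12,0],"angular":[0,0,0]},{"hand":-1,"dp":[37,-20,0],"angular":[0,0,0]},{"hand":-1,"dp":[37,-20,0],"angular":[0,0,0]},{"hand":-1,"dp":[37,-20,0],"angular":[0,0,0]},{"hand":-1,"dp":[37,-20,0],"angular":[0,0,0]},{"hand":-1,"dp":[37,-20,0],"angular":[0,0,0]},{"hand":-1,"dp":[37,-20,0],"angular":[0,0,0]},{"hand":-1,"dp":[37,-20,0],"angular":[0,0,0]}])

```text
time: 43.78
eef_pos: [441.7, -113.1, 248.5]
orientation: [-0.0, -0.0, 1.0, 0.0]
force: [0.5, 0.4, -2.4]
gripper_width: 24.9
grasp_force: 39.6
```

```bash
python3 -c "
from h import *
held(); report()"
```

```text
43.7833 [ 441.7 -113.1  248.5] [ 0.5  0.4 -2.4]
top 219.0 50 [[419.3, -111.0, 213.4], [457.1, -96.1, 230.6]]
scene 174.0 85 [[430.1, -126.2, 160.1], [463.4, -92.0, 174.8]]
scene 219.0 236 [[429.3, -127.9, 206.9], [462.1, -92.2, 231.8]]
43.8833 [ 441.6 -113.3  248.7] [ 0.1  0.6 -2. ]
top [(127, [553.6, -237.8], 158), (127, [553.6, -298.1], 110), (127, [496.4, -172.7], 89)]
scene [(127, [497.1, -235.0], 80), (127, [554.2, -294.6], 80), (127, [495.1, -172.9], 75), (127, [557.5, -236.9], 84)]
```

>>> apply_moves(steps=[{"hand":-1,"dp":[0,-0.5,20],"angular":[0,0,0]},{"hand":-1,"dp":[0,-0.5,45],"angular":[0,0,0]},{"hand":-1,"dp":[0,-0.5,60],"angular":[0,0,0]},{"hand":-1,"dp":[0,-0.5,75],"angular":[0,0,0]},{"hand":-1,"dp":[0,-0.5,87],"angular":[0,0,0]},{"hand":-1,"dp":[0,-0.5,95],"angular":[0,0,0]},{"hand":-1,"dp":[0,-0.5,102],"angular":[0,0,0]},{"hand":-1,"dp":[0,-0.5,110],"angular":[0,0,0]}])

```text
time: 44.65
eef_pos: [441.6, -114.2, 138.8]
orientation: [0.0, 0.0, 1.0, -0.0]
force: [0.0, 0.7, -2.0]
gripper_width: 24.8
grasp_force: 39.8
```

>>> apply_moves(steps=[{"hand":-1,"dp":[0,0,10],"angular":[0,0,0]},{"hand":-1,"dp":[0,0,20],"angular":[0,0,0]},{"hand":-1,"dp":[0,0,27],"angular":[0,0,0]},{"hand":-1,"dp":[0,0,32],"angular":[0,0,0]},{"hand":-1,"dp":[0,0,36],"angular":[0,0,0]},{"hand":-1,"dp":[0,0,39],"angular":[0,0,0]},{"hand":-1,"dp":[0,0,39],"angular":[0,0,0]},{"hand":-1,"dp":[0,0,39],"angular":[0,0,0]}])

```text
time: 45.32
eef_pos: [442.8, -114.4, 102.4]
orientation: [0.001, 0.0, 1.0, -0.0]
force: [-3.6, 0.5, 12.4]
gripper_width: 24.8
grasp_force: 41.2
```

>>> apply_moves(steps=[{"hand":-0.2,"dp":[0,0,0],"angular":[0,0,0]},{"hand":-0.2,"dp":[0,0,0],"angular":[0,0,0]},{"hand":-0.2,"dp":[0,0,-10],"angular":[0,0,0]},{"hand":-0.2,"dp":[0,0,-30],"angular":[0,0,0]},{"hand":-0.2,"dp":[0,0,-65],"angular":[0,0,0]},{"hand":0,"dp":[0,0,-100],"angular":[0,0,0]},{"hand":0,"dp":[0,0,-130],"angular":[0,0,0]},{"hand":0,"dp":[0,0,-130],"angular":[0,0,0]}])

```text
time: 45.98
eef_pos: [445.4, -115.7, 237.2]
orientation: [0.006, 0.0, 1.0, -0.002]
force: [1.4, 0.1, 0.3]
gripper_width: 42.8
grasp_force: 0.0
```

>>> apply_moves(steps=[{"hand":0,"dp":[0,35,0],"angular":[0,0,0]},{"hand":0,"dp":[5,74,0],"angular":[0,0,0]},{"hand":0,"dp":[11,113,0],"angular":[0,0,0]},{"hand":0,"dp":[16,152,0],"angular":[0,0,0]},{"hand":0,"dp":[21,190,0],"angular":[0,0,0]},{"hand":0,"dp":[21,200,0],"angular":[0,0,0]},{"hand":0,"dp":[21,200,0],"angular":[0,0,0]},{"hand":0,"dp":[21,200,0],"angular":[0,0,0]}])

```text
time: 46.65
eef_pos: [420.2, 86.1, 229.8]
orientation: [0.0, -0.001, 1.0, -0.0]
force: [0.2, 0.2, -0.3]
gripper_width: 42.6
grasp_force: 0.0
```

```bash
python3 -c "
from h import *
report('6.png')
for n in ('top','scene'):
    s=snap(n); find(s); P=s['P'];h=s['hsv'];H,S,V=[h[...,i] for i in range(3)];Z=P[...,2]
    for c,a,m in blobs((V<60)&(Z>145)&(Z<200)&(abs(P[...,0]-385)<40)&(abs(P[...,1]-318)<45),15):
        t=m&(Z>172); print('knob',a,P[t].mean(0) if t.any() else 0)
im=cv2.imread('pics/scene6.png'); cv2.imwrite('pics/c3.png',cv2.resize(im[110:310,140:480],None,fx=2.3,fy=2.3))
"
```

```text
46.65 [420.2  86.1 229.8] [ 0.2  0.2 -0.3]
top [(127, [553.5, -237.9], 156), (127, [550.4, -296.7], 154), (127, [491.8, -173.9], 156), (127, [493.1, -235.7], 160), (127, [439.0, -113.7], 155)]
scene [(127, [497.0, -235.0], 79), (127, [442.6, -112.8], 73), (127, [554.1, -294.6], 78), (127, [495.3, -172.5], 77), (127, [557.4, -236.9], 83)]
knob 116 [384.55095987 320.5061583  179.75581948]
knob 137 [389.11874402 322.4587397  177.9038932 ]
```

View pics/c3.png

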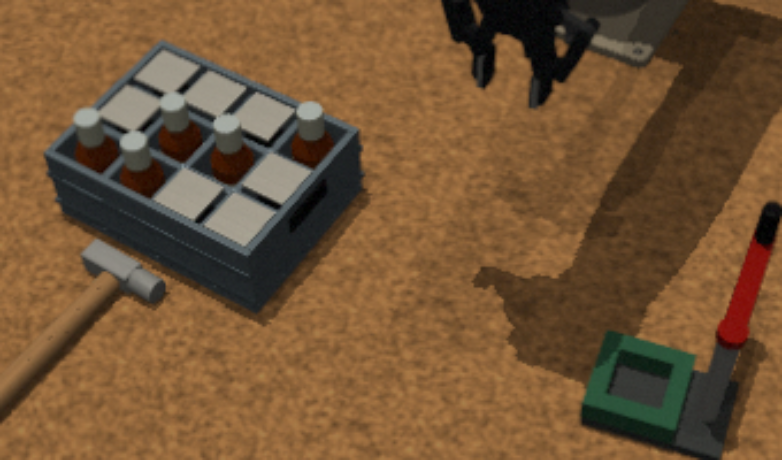

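>>> apply_moves(steps=[{"hand":0,"dp":[5,35,0],"angular":[0,0,0]},{"hand":0,"dp":[10,74,0],"angular":[0,0,0]},{"hand":0,"dp":[16,113,0],"angular":[0,0,0]},{"hand":0,"dp":[22,152,0],"angular":[0,0,0]},{"hand":0,"dp":[28,191,0],"angular":[0,0,0]},{"hand":0,"dp":[32,222,0],"angular":[0,0,0]},{"hand":0,"dp":[33.5,236,0],"angular":[0,0,0]},{"hand":0,"dp":[33.5,236,0],"angular":[0,0,0]}])

```text
time: 47.52
eef_pos: [387.4, 323.9, 229.7]
orientation: [0.0, -0.001, 1.0, 0.0]
force: [0.4, 0.9, -0.8]
gripper_width: 42.7
grasp_force: 0.0
```

>>> apply_moves(steps=[{"hand":0,"dp":[0,0,0],"angular":[0,0,0]},{"hand":0,"dp":[0,0,0],"angular":[0,0,0]},{"hand":0,"dp":[0,0,0],"angular":[0,0,0]},{"hand":0,"dp":[0,0,0],"angular":[0,0,0]}])

```text
time: 47.85
eef_pos: [387.2, 320.7, 229.8]
orientation: [-0.0, 0.001, 1.0, -0.0]
force: [0.2, 0.5, 0.1]
gripper_width: 43.0
grasp_force: 0.0
```

>>> apply_moves(steps=[{"hand":0,"dp":[0,0,25],"angular":[0,0,0]},{"hand":0,"dp":[0,0,50],"angular":[0,0,0]},{"hand":0,"dp":[0,0,68],"angular":[0,0,0]},{"hand":0,"dp":[0,0,77],"angular":[0,0,0]},{"hand":0,"dp":[0,0,77],"angular":[0,0,0]},{"hand":0,"dp":[0,0,77],"angular":[0,0,0]}])

```text
time: 48.35
eef_pos: [387.0, 321.5, 153.0]
orientation: [-0.0, 0.001, 1.0, -0.0]
force: [0.7, 0.5, -0.0]
gripper_width: 42.5
grasp_force: 0.0
```

>>> apply_moves(steps=[{"hand":-1,"dp":[0,0,0],"angular":[0,0,0]},{"hand":-1,"dp":[0,0,0],"angular":[0,0,0]},{"hand":-1,"dp":[0,0,0],"angular":[0,0,0]},{"hand":-1,"dp":[0,0,0],"angular":[0,0,0]},{"hand":-1,"dp":[0,0,0],"angular":[0,0,0]}], newtons=30)

```text
time: 48.77
eef_pos: [388.0, 322.6, 154.4]
orientation: [0.001, 0.0, 1.0, 0.001]
force: [0.5, -0.4, 6.2]
gripper_width: 16.7
grasp_force: 29.5
```

>>> apply_moves(steps=[{"hand":-1,"dp":[-4.9,-20.8,0],"angular":[0,0,0]},{"hand":-1,"dp":[-13.9,-40.2,0],"angular":[0,0,0]},{"hand":-1,"dp":[-26.4,-57.4,0],"angular":[0,0,0]},{"hand":-1,"dp":[-42.1,-71.8,0],"angular":[0,0,0]},{"hand":-1,"dp":[-60.5,-82.8,0],"angular":[0,0,0]},{"hand":-1,"dp":[-80.6,-89.9,0],"angular":[0,0,0]},{"hand":-1,"dp":[-101.8,-92.8,0],"angular":[0,0,0]},{"hand":-1,"dp":[-115,-92.5,0],"angular":[0,0,0]}])

```text
time: 49.43
eef_pos: [503.0, 227.1, 153.7]
orientation: [0.0, 0.001, 1.0, -0.002]
force: [-1.4, -6.2, 7.7]
gripper_width: 17.0
grasp_force: 30.4
```

>>> apply_moves(steps=[{"hand":-1,"dp":[-4,0.5,0],"angular":[0,0,0]},{"hand":-1,"dp":[-8,1,0],"angular":[0,0,0]},{"hand":-1,"dp":[-11,2,0],"angular":[0,0,0]},{"hand":-1,"dp":[-13,2,0],"angular":[0,0,0]},{"hand":-1,"dp":[-13,2,0],"angular":[0,0,0]}])

```text
time: 49.85
eef_pos: [515.9, 228.1, 153.8]
orientation: [0.001, 0.001, 1.0, -0.004]
force: [1.4, -9.1, 5.3]
gripper_width: 16.7
grasp_force: 29.9
```

>>> apply_moves(steps=[{"hand":-1,"dp":[-3,0.5,0],"angular":[0,0,0]},{"hand":-1,"dp":[-6,1,0],"angular":[0,0,0]},{"hand":-1,"dp":[-6,1,0],"angular":[0,0,0]},{"hand":-1,"dp":[-6,1,0],"angular":[0,0,0]}])

```text
time: 50.18
eef_pos: [520.1, 228.7, 153.7]
orientation: [-0.001, 0.001, 1.0, -0.004]
force: [-2.2, -11.3, 7.7]
gripper_width: 16.8
grasp_force: 29.6
```

>>> apply_moves(steps=[{"hand":0,"dp":[0,0,0],"angular":[0,0,0]},{"hand":0,"dp":[0,0,0],"angular":[0,0,0]},{"hand":0,"dp":[0,0,0],"angular":[0,0,0]},{"hand":0,"dp":[0,0,-25],"angular":[0,0,0]},{"hand":0,"dp":[0,0,-55],"angular":[0,0,0]},{"hand":0,"dp":[0,0,-80],"angular":[0,0,0]},{"hand":0,"dp":[30,0,-80],"angular":[0,0,0]},{"hand":0,"dp":[70,0,-80],"angular":[0,0,0]}])

```text
time: 50.85
eef_pos: [454.5, 233.7, 235.2]
orientation: [0.003, 0.001, 1.0, 0.001]
force: [-0.5, 0.6, 0.0]
gripper_width: 42.9
grasp_force: 0.0
```

>>> apply_moves(steps=[{"hand":0,"dp":[40,0,0],"angular":[0,0,0]},{"hand":0,"dp":[70,0,0],"angular":[0,0,0]},{"hand":0,"dp":[90,0,0],"angular":[0,0,0]},{"hand":0,"dp":[90,0,0],"angular":[0,0,0]},{"hand":0,"dp":[90,0,0],"angular":[0,0,0]}])

```text
time: 51.27
eef_pos: [360.0, 232.9, 232.9]
orientation: [0.0, -0.001, 1.0, 0.0]
force: [0.2, 0.2, 0.4]
gripper_width: 42.3
grasp_force: 0.0
```

```bash
python3 -c "
from h import *
for n,f in (('top','top0.npz'),('scene','scene0.npz')):
  for s in (load(f),snap(n,n+'7.png')):
    find(s); P=s['P'];h=s['hsv'];H,S,V=[h[...,i] for i in range(3)];Z=P[...,2]
    for c,a,m in blobs((V<60)&(Z>145)&(Z<200)&(abs(P[...,0]-510)<40)&(abs(P[...,1]-228)<45),15):
        t=m&(Z>172); print(n,'knob',a,P[t].mean(0) if t.any() else 0)
    for c,a,m in blobs(((H<6)|(H>174))&(S>180)&(V>90)&(Z>110),40):
        v,u=np.nonzero(m); q=onplane(s,np.c_[u,v],140)[:,:2]; print('red',a,cv2.minAreaRect(q.astype(np.float32)))
"
```

```text
top knob 92 [508.24558225 227.82749044 179.53870618]
red 641 ((497.13592529296875, 290.2259216308594), (23.300844192504883, 115.14840698242188), 7.810710430145264)
top knob 92 [509.8736518  228.34589931 180.11984236]
red 649 ((497.9310607910156, 290.2873229980469), (23.438087463378906, 115.31974029541016), 8.794286727905273)
scene knob 135 [512.46826532 229.50657775 177.98678334]
red 461 ((501.2164306640625, 293.88134765625), (24.90048599243164, 109.5321044921875), 12.257994651794434)
scene knob 144 [514.21254475 230.23082391 178.18628657]
red 471 ((502.01190185546875, 293.8962707519531), (24.86448097229004, 110.57035064697266), 13.354251861572266)
```

View pics/scene7.png

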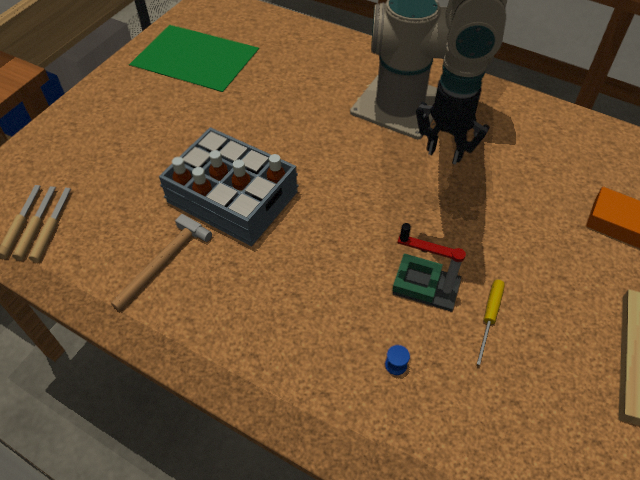

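The picture shows all five bottles upright in the crate (pixels around 180–275, 158–180). The lever is shut over the empty block (405–458, 232–255), and the hammer, screwdriver and spool have not moved.

```bash
python3 -c "
from h import *
print(job_done())"
```

```text
the job is handed in; nothing more can be done
None
```

The job is handed in: all five bottles stand fully down in free cells, the lever is shut and the hammer, screwdriver and spool are undisturbed, but one early probe hit a taken cell too fast and read about 132 N for a moment, over the 120 N wrist limit, so the run may be judged failed on that.

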